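Load the sample mill and hold its bayonet lid in the run position

TASK

Tip all six catalyst balls from the porcelain dish into the bowl of the sample mill and set the empty dish back upright on the bench. Then fit the mill's lid with its two lugs in the notches, press it down against the spring, turn it clockwise (seen from above) a quarter turn to the stop, and finish while still gripping it there: the mill runs only while the lid is held turned, as springs turn it back when it is let go. Leave the bottle, the vial and the spatula where they are.

Things in the scene. Friction and masses are not known exactly. Their poses are not given: they have to be found in the camera images.
- mill: The sample mill: a fixed white cylinder 120 mm across (136 at the foot), 124 mm high. Origin on its axis at bench level; z up; x and -x point at the two notches of its bayonet ring. Under the ring lies a black sprung collar, 41 to 53 mm from the axis, its top 114 mm above the bench at rest, which carries the lid's lugs.
- mill_mouth (a point): Centre of the mill's top opening, on its axis, 124 mm above the bench, level with the top of the steel bayonet ring; axes as the mill's. The ring reaches from 46 to 60 mm from the axis and is 6 mm thick; its two notches, at x and -x, are straight-sided slots 21 mm wide.
- mill_bowl (a point): Centre of the floor of the mill's steel grinding bowl, 65 mm above the bench, same axes as mill_mouth. The bowl is 76 mm wide inside; its rim is 105 mm above the bench; a blade hub 14 mm across and 14 mm high stands in its middle.
- seat (a joint): How far the mill's sprung collar is pressed down (m): 0 at rest, 0.0075 fully down. It takes about 5 N to start and 9 N at the bottom. The lid's lugs pass below the ring, free to turn, from 0.004 on.
- collar (a joint): How far the lid has turned the collar clockwise seen from above (rad): 0 at rest, 1.45 at the stop. The lugs meet the collar's dogs once the lid has turned about 0.08 rad from the middle of the notches; the lid is at about 1.53 rad at the stop. A return spring resists with 0.08 N m at first, 0.19 at the stop, and turns the lid back when let go.
- lid_grip (a point): A point in the lid's black finger bar, on the lid's axis, 28 mm above the lid's underside. The bar is 60 mm long (lid x), 20 mm wide (lid y), and stands from 14 to 41 mm above the underside. Axes as the lid's: z up, x along the bar and the lugs; half a turn makes no difference.
- lid: The loose steel lid, 160 g, lying on the bench at the start; origin under its middle. A disc 86 mm across, domed to 14 mm high; two lugs under the ends of the bar stick out along x and -x, each 14 mm wide, 8 mm thick (flush with the underside), to 54 mm from the axis. Its underside is 114 mm above the bench when resting in the notches, 106.5 mm when pressed fully down.
- dish_mouth (a point): Centre of the rim of the loose white porcelain dish that holds the balls (150 g empty), 36 mm above its underside. Round, flaring from 52 mm across at the foot to 96 mm at the rim; inner wall 31 degrees from upright, so balls roll out from about 65 degrees of tilt. Axes: z up when upright, the handle points to -x.
- dish_handle (a point): Point to hold the dish's straight handle, 95 mm from the dish's axis towards -x of the dish, 28 mm above the dish's underside. The handle is a bar 12 mm wide (dish y), 14 mm high, level, from 44 to 135 mm from the dish's axis.
- ball1_center (a point): Centre of catalyst ball 1 of six alike, dark grey, 20 mm across, 11 g, at the start in the dish.
- ball2_center (a point): Centre of catalyst ball 2 of six alike, dark grey, 20 mm across, 11 g, at the start in the dish.
- ball3_center (a point): Centre of catalyst ball 3 of six alike, dark grey, 20 mm across, 11 g, at the start in the dish.
- ball4_center (a point): Centre of catalyst ball 4 of six alike, dark grey, 20 mm across, 11 g, at the start in the dish.
- ball5_center (a point): Centre of catalyst ball 5 of six alike, dark grey, 20 mm across, 11 g, at the start in the dish.
- ball6_center (a point): Centre of catalyst ball 6 of six alike, dark grey, 20 mm across, 11 g, at the start in the dish.
- amber: Bystander: upright amber bottle, 52 mm across, 95 mm high; origin under its middle, z up.
- vial: Bystander: upright amber vial with a cap, 36 mm across, 75 mm high; origin under its middle, z up.
- spatula: Bystander: steel lab spatula lying flat, 160 mm long along its x, 5 mm high; origin under its middle.

How it is judged:
By the outcome, as a careful person would: the job done as asked, in the order asked, and still so for the second after the job is handed in, while the arm keeps its last pose, push and grip.
It also fails if it takes over 72 s, if anything falls off the work surface, if the arm or the gripper's body presses on something with over 40 N, if the wrist force passes 120 N, or if a joint passes its speed limit or range.

ROBOT

A 6-joint arm with a two-finger parallel gripper is mounted at the origin on the work surface. World frame = base frame: x ahead of the robot, y to its left, z up, the work surface at z = 0. Lengths are in m, angles in rad, forces in N, time in s.
With the tool pointing down it reaches from about 0.375 to 0.9 m from the base axis. Payload 3.1 kg.
Tool frame: the origin (TCP) lies between the finger pads; the fingertips stand 11 mm ahead of it and the grasp point (between the pads) lies 8 mm behind it; z points along the fingers, y is the line along which they close (so a half turn about z gives the same grasp; the last joint's range is limited). The gripper opens to 87 mm and grips with 3 to 60 N. Pads are 19 mm wide; open, the fingers measure 117 mm over their backs; the gripper's body (75 mm by 190 mm) begins 51 mm behind the grasp point.
Start: joints at [1.119, 0.527, 1.433, -0, 1.181, -0.178], TCP at [0.168, 0.602, 0.209] pointing down, gripper open.
Joint ranges: [-3.08, 3.08], [-0.75, 2.2], [0.22, 2.44], [-1.43, 4.57], [0, 2.65], [-2.85, 2.85]. Speed limits (rad/s): [2.79, 2.79, 3.14, 3.14, 3.14, 3.14].

INTERFACE

Orientations are given as a unit quaternion [x, y, z, w].
In Python, from rig import robot gives the robot as it stands.
- The arm moves only by the tool move_arm, never from a script. Its argument "moves" is text: rows parted by semicolons, each of 7 numbers parted by spaces: the shift along the tool's x, y, z in units of 100 mm (1.0 is 100 mm), then the turn, a rotation vector about the tool's x, y, z in units of 90 degrees (1.0 is 90 degrees), then the opening, from 0 (shut) to 1 (fully open). A call has 1 to 12 rows; each row is the pose to reach, as a shift and turn from the pose commanded when the call began, along the tool's axes at that moment; what a row does not reach only later rows make up. A row lasts 1/10 s, in which the tool goes at most 50 mm and 8.59 degrees, less where a joint would pass 70% of its speed; a pose out of reach is approached as far as the arm can. A call with a number of a shift or a turn outside -1 to 1 is refused whole. A call with a gripper value outside its range is refused whole. The fingers move at their own pace and stop on an object; "squeeze" is the grip in N (left out, the last holds). Time passes only in rows, so rows that repeat a pose let the fingers close. It gives the time, the measured TCP pose, the force, the opening and the grip force at its end, in the units of the state.
- robot.get_obs(): the state, without advancing time (a new reading comes with each control period).
- robot.camera(name): name is "scene" or "top"; returns a dict with "image" (480x640x3 uint8, red, green, blue), "intrinsics" (3x3 intrinsics, pixels), "extrinsics" (4x4, takes a point from world to camera coordinates). Camera axes: x right, y up, looking along -z (the intrinsics and any distortion apply to the point x, -y, -z); pixel columns grow to the right and rows downward; lengths in m; the calibration is good to about 2 mm. A picture is of the moment at which its call begins. There is no depth.
- robot.hand_in(): hands the job in; it is judged then, once.
The state is a dict: "time": time; "q": joint angles; "joint_velocities": joint speeds; "joint_torque": joint torques, N m; "position": TCP position; "tool_rot": TCP orientation; "ft_force": force on the tool from outside, world axes, zero at the start; "moment": the same for the moment, N m; "grip_width": finger opening in m; "grip_force": force on a finger pad.
Only numpy, scipy, OpenCV 4.12 (cv2) and the standard library are available. Lean on these libraries where they do the work, as an engineer would, in place of code of your own. Each camera call takes 0.05 s, during which the arm holds its last target. There are 200 camera calls.

## Working session

There is one attempt and no reset: what is moved stays moved. The work goes in short steps, Python scripts to look and compute and a tool call to move; the robot and the scene stay as the last step left them, time stands still between calls to the robot, and variables do not carry over. Pictures are saved under pics/ and viewed, at most 10 in all, crops included, and the job is handed in when it is done.

Besides the shell and the picture viewer there is one more tool, called after "Emit:" by a JSON object that holds its "api" and its "payload". move_arm: Moves the arm, as the interface text tells. Shifts and turns lie within -1 to 1; 1 stands for 100 mm of shift or 90 degrees of turn. Its arguments: {"type":"object","properties":{"moves":{"type":"string"},"squeeze":{"type":"number"}},"required":["moves"]}

```bash
mkdir -p pics; ls; cat > h.py <<'E'
import numpy as np, cv2
from scipy.spatial.transform import Rotation as R
from rig import robot
def cam(n):
    c=robot.camera(n); return c["image"],np.array(c["intrinsics"]),np.array(c["extrinsics"])
def ray(K,E,u,v):
    d=np.linalg.inv(K)@[u,v,1]; d=np.array([d[0],-d[1],-d[2]])
    Rm=E[:3,:3]; return -Rm.T@E[:3,3], Rm.T@d
def onz(K,E,u,v,z):
    o,d=ray(K,E,u,v); return o+d*(z-o[2])/d[2]
def proj(K,E,p):
    q=E[:3,:3]@np.array(p)+E[:3,3]; w=K@[q[0],-q[1],-q[2]]; return w[:2]/w[2]
def shift(p,rot=None):
    o=robot.get_obs(); Rt=R.from_quat(o["tool_rot"]); s=Rt.inv().apply(np.array(p)-o["position"])/0.1
    t=None if rot is None else (Rt.inv()*rot).as_rotvec()/(np.pi/2)
    return np.round(s,3),t
E
python3 - <<'E'
from h import *
for n in("scene","top"):
    im,K,E=cam(n); cv2.imwrite(f"pics/{n}0.png",im[:,:,::-1]); print(K,(-E[:3,:3].T@E[:3,3]).round(3),E.round(3))
o=robot.get_obs();print(o)
E
```

```text
pics
[[503.43238551   0.         320.84483141]
 [  0.         503.43238551 243.31059848]
 [  0.           0.           1.        ]] [ 1.082 -0.145  0.874] [[ 0.369  0.929 -0.011 -0.256]
 [-0.79   0.32   0.523  0.444]
 [ 0.489 -0.185  0.852 -1.301]
 [ 0.     0.     0.     1.   ]]
[[474.06323295   0.         323.46580825]
 [  0.         474.06323295 239.0048572 ]
 [  0.           0.           1.        ]] [0.601 0.014 0.902] [[-0.031 -1.     0.004  0.029]
 [ 0.998 -0.031  0.054 -0.648]
 [-0.053  0.006  0.999 -0.869]
 [ 0.     0.     0.     1.   ]]
{'time': 0.1, 'q': array([ 1.11949820e+00,  5.28401123e-01,  1.43376579e+00, -1.66332931e-05,
        1.18140372e+00, -1.78480548e-01]), 'joint_velocities': array([-0.00038444, -0.00163679, -0.00256026,  0.00110995,  0.00013483,
       -0.00011607]), 'joint_torque': array([-2.27855708e-04, -4.40985131e+01, -1.77151465e+01,  6.34789257e-02,
        5.34265896e-02, -2.62996093e-05]), 'position': array([0.16806527, 0.60126914, 0.20845503]), 'tool_rot': array([ 1.35982947e-01,  9.90710684e-01, -9.42746164e-04, -2.98989266e-04]), 'ft_force': array([ 0.2490934 , -0.09075398,  0.70090517]), 'moment': array([ 0.02548284, -0.0014446 ,  0.02238256]), 'grip_force': 0.0, 'grip_width': 0.08709977788072842}
```

View pics/top0.png

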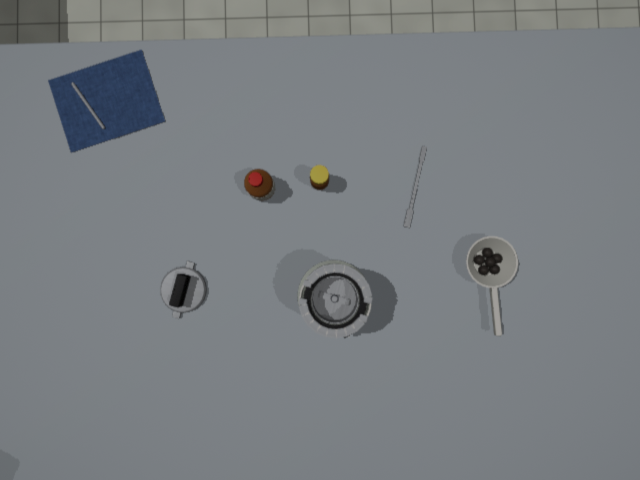

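View pics/scene0.png

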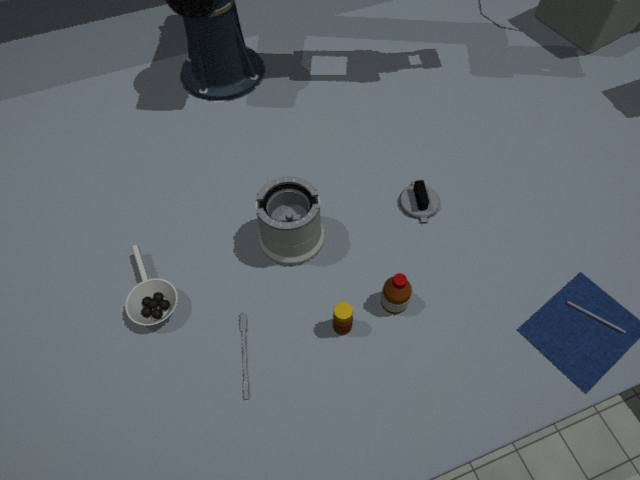

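Top view: dish at (492,262) with its handle to (497,333), mill at (335,298) with notches near (307,293) and (364,308), lid at (182,290) with lugs near (190,265) and (176,314). The scene view shows the same layout. Next I'll enlarge these for measuring.

```bash
python3 - <<'E'
from h import *
im=cv2.imread("pics/top0.png")
cs=[cv2.resize(im[y:y+100,x:x+100],(400,400),interpolation=cv2.INTER_CUBIC) for x,y in((285,250),(132,240))]
cv2.imwrite("pics/c1.png",np.hstack(cs))
_,K,E=cam("top")
# handle / dish mask: bright
g=im.min(axis=2)
def blob(x0,y0,x1,y1,m):
    s=np.zeros_like(g); s[y0:y1,x0:x1]=m[y0:y1,x0:x1]*255; c,_=cv2.findContours(s,0,1); return max(c,key=cv2.contourArea)
print("bench",im[350,450],"dish",im[310,495],im[262,470])
hsv=cv2.cvtColor(im,cv2.COLOR_BGR2HSV)
m=((im[:,:,2].astype(int)-im[:,:,0])>-8)&(g>90)
c=blob(440,220,560,350,m)
top=c[c[:,0,1]<285]; e=cv2.fitEllipse(top[:,None] if top.ndim==2 else top); print("dish",e, onz(K,E,*e[0],.036))
h=np.zeros_like(g); cv2.drawContours(h,[c],-1,255,-1); ys,xs=np.nonzero(h)
for v in(295,305,315,325,330): print(v,xs[ys==v].mean(),np.ptp(xs[ys==v]) ,onz(K,E,xs[ys==v].mean(),v,.035))
print(ys.max())
# lid bar
b=blob(150,260,215,320,im.max(axis=2)<40); r=cv2.minAreaRect(b); print("bar",r,onz(K,E,*r[0],.04))
E
```

```text
bench [133 129 124] dish [152 156 158] [ 94  99 100]
dish ((491.58966064453125, 261.7288818359375), (52.386375427246094, 53.89728927612305), 142.00119018554688) [ 0.59642204 -0.29698302  0.036     ]
295 493.5 7 [ 0.535785   -0.29780986  0.035     ]
305 494.5 7 [ 0.51762553 -0.29872608  0.035     ]
315 495.5 7 [ 0.49950653 -0.29964026  0.035     ]
325 496.5 7 [ 0.48142785 -0.3005524   0.035     ]
330 497.0 8 [ 0.47240359 -0.30100771  0.035     ]
336
bar ((179.90382385253906, 290.01922607421875), (12.805045127868652, 32.53884506225586), 15.255120277404785) [0.56276535 0.27134275 0.04      ]
```

View pics/c1.png

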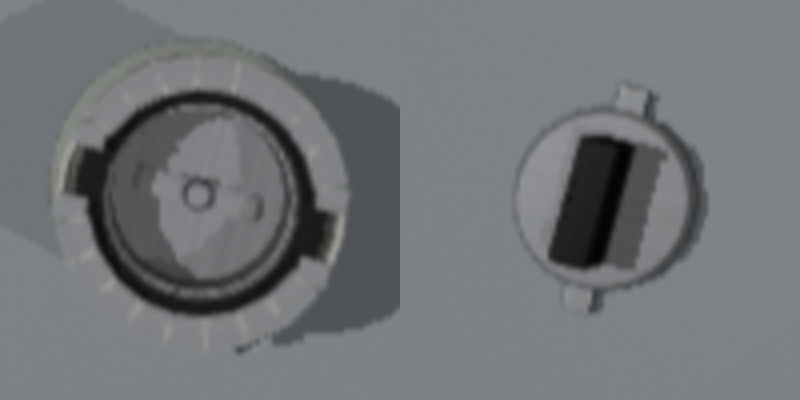

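Left crop: mill ring with dark notches at crop (85,172) and (320,235). Right crop: lid with lugs at (634,99) and (580,300), disc centre about (606,200).

```bash
cat >> h.py <<'E'
def darkfit(im,x0,y0,x1,y1,thr=45):
    s=np.zeros(im.shape[:2],np.uint8); s[y0:y1,x0:x1]=(im[y0:y1,x0:x1].max(axis=2)<thr)*255
    c,_=cv2.findContours(s,0,1); return max(c,key=cv2.contourArea)[:,0].astype(float)
E
python3 - <<'E'
from h import *
_,K,E=cam("top"); _,K2,E2=cam("scene")
im=cv2.imread("pics/top0.png"); im2=cv2.imread("pics/scene0.png")
c=darkfit(im,295,260,375,340)
P=np.array([onz(K,E,u,v,.121) for u,v in c])
mid=P.mean(0)
for i in range(5):
    r=np.hypot(*(P-mid).T[:2]); s=P[(abs(r-.046)<.004)]
    A=np.c_[2*s[:,:2],np.ones(len(s))]; x=np.linalg.lstsq(A,(s[:,:2]**2).sum(1),rcond=None)[0]; mid=np.r_[x[:2],.121]
print("ring inner centre",mid,"r",np.sqrt(x[2]+x[0]**2+x[1]**2),len(s))
r=np.hypot(*(P-mid).T[:2]); f=P[r>.052]; a=np.arctan2(*(f-mid).T[1::-1]); z=np.exp(2j*a).mean(); print("notch axis deg",np.degrees(np.angle(z))/2,len(f))
a,b=[onz(K,E,285+u/4,250+v/4,.121) for u,v in((85,172),(320,235))]; print("notch pts",a,b,(a+b)/2,np.degrees(np.arctan2(*(a-b)[1::-1])))
a,b=[onz(K,E,132+(u-400)/4,240+v/4,.008) for u,v in((634,99),(580,300))]; print("lid",a,b,(a+b)/2,np.linalg.norm(a-b),np.degrees(np.arctan2(*(a-b)[1::-1])))
print("scene proj of mill axis z=.124, lid grip:",proj(K2,E2,[mid[0],mid[1],.124]),proj(K2,E2,[*((a+b)/2)[:2],.041]),proj(K2,E2,[.5964,-.297,.036]))
c2=cv2.fitEllipse(darkfit(im2,250,170,330,235).astype(np.float32)); print(c2)
E
```

```text
ring inner centre [ 0.54177928 -0.00603643  0.121     ] r 0.04455111796183026 143
notch axis deg nan 0
notch pts [0.55507763 0.04032356 0.121     ] [ 0.52642077 -0.0551125   0.121     ] [ 0.5407492  -0.00739447  0.121     ] 73.28641339846631
lid [0.60806745 0.26030613 0.008     ] [0.5149766  0.28700853 0.008     ] [0.56152203 0.27365733 0.008     ] 0.09684485098772694 -16.005132349805802
scene proj of mill axis z=.124, lid grip: [286.88749992 200.37901084] [420.10808812 190.26180424] [150.81351803 299.49841942]
((286.5771484375, 201.74038696289062), (33.69905090332031, 48.7304573059082), 82.20105743408203)<stdin>:11: RuntimeWarning: Mean of empty slice.
  ret = ret.dtype.type(ret / rcount)
```

```bash
cat >> h.py <<'E'
def wrist(Rt,q1,s):   # orientation-only IK: q4,q5,q6 (q5>0)
    M=R.from_euler('y',-s)*R.from_euler('z',-q1)*Rt
    e=M.as_euler('ZYZ'); return np.round([e[0],e[1],(e[2]-np.pi/2+np.pi)%(2*np.pi)-np.pi],2)
def down(a): return R.from_euler('z',a)*R.from_euler('y',np.pi)
E
python3 - <<'E'
from h import *
for a in(.05,.05-np.pi):
  print("a",a,wrist(down(a),-.54,1.96))
  for az in(-.3,0.05,.4):
    for t in(30,60,90,100):
      Rt=R.from_euler('z',az)*R.from_euler('x',t,degrees=True)*R.from_euler('z',-az)*down(a+az-.05)
      print(az,t,wrist(Rt,-.3,1.7))
print(shift([.5,.2,.2]),shift([.54,0,.2]),shift([.5015,-.3018,.1],down(.05)),shift([.5015,-.3018,.1],down(.05-np.pi)))
E
```

```text
a 0.05 [ 0.    1.18 -2.16]
-0.3 30 [ 0.53  1.46 -1.64]
-0.3 60 [ 1.05  1.51 -1.68]
-0.3 90 [ 1.57  1.57 -1.7 ]
-0.3 100 [ 1.74  1.59 -1.7 ]
0.05 30 [ 0.49  1.63 -1.94]
0.05 60 [ 0.99  1.8  -1.86]
0.05 90 [ 1.52  1.92 -1.71]
0.05 100 [ 1.71  1.94 -1.64]
0.4 30 [ 0.4   1.78 -2.25]
0.4 60 [ 0.86  2.08 -2.09]
0.4 90 [ 1.46  2.26 -1.74]
0.4 100 [ 1.69  2.28 -1.59]
a -3.0915926535897933 [0.   1.18 0.98]
-0.3 30 [0.53 1.46 1.51]
-0.3 60 [1.05 1.51 1.46]
-0.3 90 [1.57 1.57 1.44]
-0.3 100 [1.74 1.59 1.44]
0.05 30 [0.49 1.63 1.2 ]
0.05 60 [0.99 1.8  1.28]
0.05 90 [1.52 1.92 1.43]
0.05 100 [1.71 1.94 1.5 ]
0.4 30 [0.4  1.78 0.89]
0.4 60 [0.86 2.08 1.05]
0.4 90 [1.46 2.26 1.4 ]
0.4 100 [1.69 2.28 1.55]
(array([-4.277, -2.973,  0.091]), None) (array([-5.202, -4.791,  0.093]), None) (array([-5.644, -7.8  ,  1.096]), array([-0.00063963, -0.00023968, -0.20553878])) (array([-5.644, -7.8  ,  1.096]), array([-3.40763595e-04,  9.09392957e-04,  1.79446097e+00]))
```

Emit:
{"api": "move_arm", "payload": {"moves": "-0.4 -0.3 0 0 0 0 1; -0.8 -0.6 0 0 0 0 1; -1 -0.75 0 0 0 0 1"}}

```text
time: 0.55
position: [0.2456, 0.4999, 0.2091]
tool_rot: [0.136, 0.991, -0.001, 0.0]
ft_force: [-0.3, 0.1, 0.0]
grip_width: 0.0869
grip_force: 0.0
```

Emit:
{"api": "move_arm", "payload": {"moves": "-0.4 -0.3 0 0 0 0 1; -0.8 -0.6 0 0 0 0 1; -1 -0.75 0 0 0 0 1"}}

```text
time: 0.85
position: [0.3222, 0.4008, 0.2094]
tool_rot: [0.137, 0.991, -0.001, 0.0]
ft_force: [1.0, 0.2, -1.0]
grip_width: 0.0872
grip_force: 0.0
```

Emit:
{"api": "move_arm", "payload": {"moves": "-0.4 -0.3 0 0 0 0 1; -0.8 -0.6 0 0 0 0 1; -1 -0.75 0 0 0 0 1"}}

```text
time: 1.15
position: [0.3988, 0.3018, 0.2095]
tool_rot: [0.137, 0.991, -0.0, 0.001]
ft_force: [0.2, 0.5, 0.2]
grip_width: 0.0867
grip_force: 0.0
```

Emit:
{"api": "move_arm", "payload": {"moves": "-0.4 -0.3 0 0 0 0 1; -0.8 -0.6 0 0 0 0 1; -1 -0.75 0 0 0 0 1"}}

```text
time: 1.45
position: [0.4754, 0.2023, 0.2096]
tool_rot: [0.137, 0.991, -0.0, 0.001]
ft_force: [0.2, 0.7, -0.2]
grip_width: 0.0875
grip_force: 0.0
```

Emit:
{"api": "move_arm", "payload": {"moves": "-0.2 -0.4 0 0 0 0 1; -0.4 -0.7 0 0 0 0 1; -0.6 -1 0 0 0 0 1"}}

```text
time: 1.75
position: [0.5038, 0.0911, 0.2094]
tool_rot: [0.136, 0.991, 0.0, -0.0]
ft_force: [1.3, 0.1, 0.5]
grip_width: 0.0867
grip_force: 0.0
```

Emit:
{"api": "move_arm", "payload": {"moves": "-0.2 -0.4 0 0 0 0 1; -0.4 -0.7 0 0 0 0 1; -0.6 -1 0 0 0 0 1"}}

```text
time: 2.05
position: [0.5346, -0.0214, 0.2094]
tool_rot: [0.136, 0.991, 0.0, 0.0]
ft_force: [0.6, 0.6, -1.0]
grip_width: 0.0872
grip_force: 0.0
```

Emit:
{"api": "move_arm", "payload": {"moves": "-0.1 -0.4 0 0 0 0 1; -0.2 -0.8 0 0 0 0 1; -0.2 -1 0 0 0 0 1"}}

```text
time: 2.35
position: [0.5275, -0.1251, 0.2094]
tool_rot: [0.137, 0.991, -0.001, 0.001]
ft_force: [0.4, 0.8, -0.2]
grip_width: 0.0869
grip_force: 0.0
```

Emit:
{"api": "move_arm", "payload": {"moves": "-0.1 -0.4 0 0 0 0 1; -0.2 -0.8 0 0 0 0 1; -0.2 -1 0 0 0 0 1; -0.2 -1 0 0 0 0 1"}}

```text
time: 2.75
position: [0.5187, -0.2262, 0.2092]
tool_rot: [0.138, 0.99, -0.001, 0.0]
ft_force: [0.3, 1.6, -0.4]
grip_width: 0.087
grip_force: 0.0
```

```bash
python3 - <<'E'
from h import *
o=robot.get_obs();print(o["time"],o["position"],o["q"].round(3))
print(shift([.5015,-.3018,.1],down(.05)))
E
```

```text
2.75 [ 0.51872228 -0.22623096  0.20922327] [-6.080e-01  4.480e-01  1.584e+00 -1.000e-03  1.109e+00 -1.902e+00]
(array([-0.04 , -0.773,  1.093]), array([-0.0006525 ,  0.00025067, -0.20800986]))
```

Emit:
{"api": "move_arm", "payload": {"moves": "-0.02 -0.4 0.3 0 0 -0.07 0.6; -0.04 -0.77 0.6 0 0 -0.14 0.6; -0.04 -0.77 0.9 0 0 -0.208 0.6; -0.04 -0.77 0.9 0 0 -0.208 0.6; -0.04 -0.77 0.9 0 0 -0.208 0.6"}}

```text
time: 3.25
position: [0.5021, -0.297, 0.1192]
tool_rot: [-0.026, 1.0, 0.001, -0.001]
ft_force: [-0.1, -0.3, 0.0]
grip_width: 0.0562
grip_force: 0.0
```

```bash
python3 - <<'E'
from h import *
print(shift([.5015,-.3018,.02],down(.05)))
a,b=[cam(n)[0][:,:,::-1] for n in("top","scene")]
cv2.imwrite("pics/g1.png",np.hstack([cv2.resize(a[190:370,420:600],(400,400)),cv2.resize(b[190:370,80:260],(400,400))]))
E
```

```text
(array([ 0.007, -0.05 ,  0.992]), array([ 0.00114766, -0.00076404,  0.00153066]))
```

View pics/g1.png

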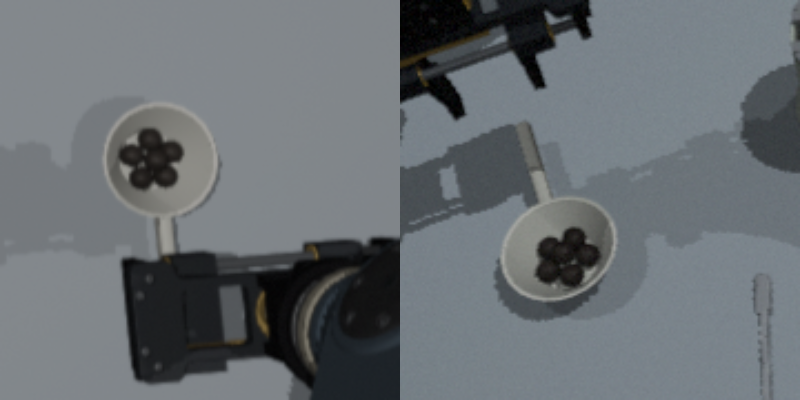

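The picture shows the open fingers straddling the handle line, with the dish at crop (160,160) and all six balls in it. Going down and gripping.

Emit:
{"api": "move_arm", "payload": {"moves": "0 -0.05 0.4 0 0 0 0.6; 0 -0.05 0.8 0 0 0 0.6; 0 -0.05 0.99 0 0 0 0.6; 0 -0.05 0.99 0 0 0 0.6; 0 -0.05 0.99 0 0 0 0; 0 -0.05 0.99 0 0 0 0; 0 -0.05 0.99 0 0 0 0; 0 -0.05 0.99 0 0 0 0; 0 -0.05 0.99 0 0 0 0; 0 -0.05 0.99 0 0 0 0; 0 -0.05 0.99 0 0 0 0", "squeeze": 55}}

```text
time: 4.45
position: [0.5024, -0.3034, 0.0205]
tool_rot: [-0.027, 1.0, -0.0, 0.0]
ft_force: [-0.8, -0.1, 0.6]
grip_width: 0.0069
grip_force: 0.5
```

Emit:
{"api": "move_arm", "payload": {"moves": "0 0 0 0 0 0 0; 0 0 0 0 0 0 0; 0 0 0 0 0 0 0"}}

```text
time: 4.75
position: [0.5024, -0.3033, 0.0203]
tool_rot: [-0.027, 1.0, 0.0, -0.0]
ft_force: [-0.5, 1.2, 1.0]
grip_width: 0.0001
grip_force: 0.4
```

```bash
python3 - <<'E'
from h import *
b=cam("scene")[0][:,:,::-1]
cv2.imwrite("pics/g2.png",cv2.resize(b[210:340,80:210],(600,600)))
E
```

```text
(no output)
```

View pics/g2.png

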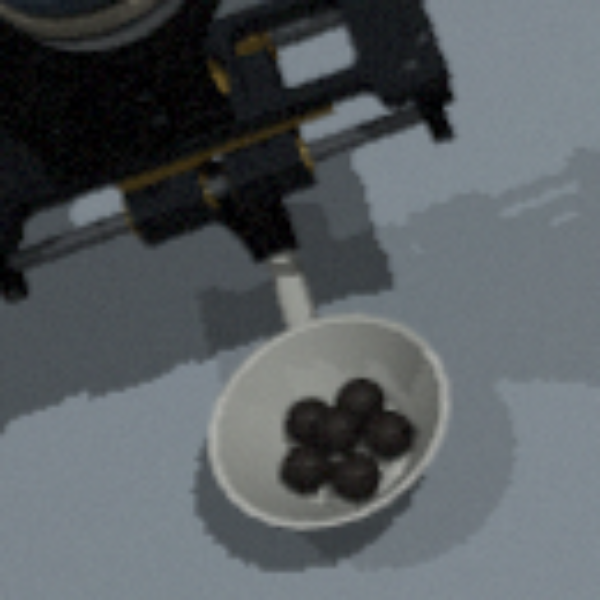

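The fingers are shut (0 mm) just behind the visible handle stub at crop (285,270), and the dish stays at about (151,301). I need to know where the handle really ends.

```bash
python3 - <<'E'
from h import *
_,K,E=cam("scene")
im=cv2.imread("pics/scene0.png")
p0=np.array([.5964,-.297,0]);d=np.array([-.9987,-.0506,0])
for r in(48,85,95,105,135): print(r,proj(K,E,p0+d*r/1000+[0,0,.035]).round(1))
print("tip",proj(K,E,[.5024,-.3033,.009]),"grasp",proj(K,E,[.5024,-.3033,.028]))
m=((im[:,:,2].astype(int)-im[:,:,0])>-8)&(im.min(axis=2)>90)
s=np.zeros(m.shape,np.uint8); s[230:290,120:165]=m[230:290,120:165]*255
for v in range(240,286,5): x=np.nonzero(s[v])[0]; print(v,x.min() if len(x) else None,x.max() if len(x) else None)
a=cam("scene")[0][:,:,::-1]; print("now")
m=((a[:,:,2].astype(int)-a[:,:,0])>-8)&(a.min(axis=2)>90)
for v in range(255,286,3): x=120+np.nonzero(m[v,120:165])[0]; print(v,x.min() if len(x) else None,x.max() if len(x) else None)
E
```

```text
48 [144.5 278.6]
85 [139.7 263.1]
95 [138.4 259. ]
105 [137.2 254.9]
135 [133.5 242.9]
tip [141.98279686 266.12544861] grasp [138.90819624 261.37764824]
240 None None
245 133 137
250 133 139
255 134 141
260 136 142
265 137 144
270 139 145
275 140 147
280 142 164
285 136 164
now
255 None None
258 None None
261 None None
264 None None
267 None None
270 140 145
273 140 146
276 141 147
279 142 164
282 140 164
285 136 164
```

Emit:
{"api": "move_arm", "payload": {"moves": "0 0 -0.1 0 0 0 0; 0 0 -0.2 0 0 0 0; 0 0 -0.2 0 0 0 0"}}

```text
time: 5.2
position: [0.5035, -0.3043, 0.0423]
tool_rot: [-0.027, 1.0, -0.001, 0.001]
ft_force: [0.2, 0.0, 0.3]
grip_width: 0.0001
grip_force: 0.0
```

```bash
python3 - <<'E'
from h import *
a=cam("scene")[0][:,:,::-1]
b=cam("top")[0][:,:,::-1]
o=robot.get_obs(); print(o["grip_width"],o["ft_force"],o["moment"])
cv2.imwrite("pics/g3.png",np.hstack([cv2.resize(a[210:340,80:210],(400,400)),cv2.resize(b[220:350,430:560],(400,400))]))
E
```

```text
0.000261244656126335 [-0.25216265  0.57242445  0.50729248] [ 0.0090662  -0.04618615  0.05308073]
```

View pics/g3.png

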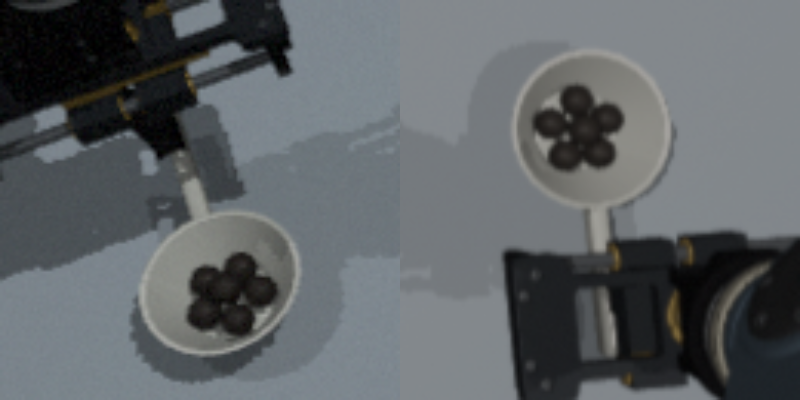

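The scene crop shows the fingertips at (165,157), left of the handle's line. The top crop shows the handle uncovered beside the fingers. That points to an offset between the reported and real finger position, so I'm quantifying it.

```bash
python3 - <<'E'
from h import *
_,K,E=cam("scene"); _,Kt,Et=cam("top")
R0=down(.05)
for y in(-.028-.0075,-.028,.028,.028+.0075): print("g1 tip",y,proj(K,E,np.array([.5021,-.297,.1082])+R0.apply([0,y,0])).round(1))
print("obs (107,241.8) (143,228.3)")
print("g3 tip exp scene",proj(K,E,[.5035,-.3043,.0313]),"obs 133.6,261; top",proj(Kt,Et,[.5035,-.3043,.0313]),proj(Kt,Et,[.5035,-.3043,.1]))
# rays
for (u,v),z in (((125,235),.108),((133.6,261),.0313),((139.6,266),.0093)): print(onz(K,E,u,v,z))
im=cam("top")[0]
for v in range(285,345,6): print(v,[int(x) for x in im[v,478:530].max(axis=1)])
E
```

```text
g1 tip -0.035500000000000004 [108.6 245.3]
g1 tip -0.028 [112.7 243.8]
g1 tip 0.028 [143.4 232.7]
g1 tip 0.035500000000000004 [147.5 231.3]
obs (107,241.8) (143,228.3)
g3 tip exp scene [137.95712588 261.16594478] obs 133.6,261; top [497.19234699 312.50409322] [512.29243026 316.64048288]
[ 0.49284315 -0.3011535   0.108     ]
[ 0.4999633  -0.31206206  0.0313    ]
[ 0.5005529  -0.30755798  0.0093    ]
285 [126, 126, 129, 135, 142, 144, 145, 140, 135, 133, 130, 128, 129, 128, 127, 128, 129, 133, 139, 142, 142, 144, 148, 148, 135, 121, 101, 92, 121, 137, 138, 140, 140, 140, 139, 140, 140, 140, 140, 140, 139, 139, 139, 140, 139, 139, 139, 139, 139, 140, 140, 139]
291 [125, 125, 125, 125, 125, 125, 125, 125, 125, 124, 124, 116, 94, 109, 148, 159, 157, 153, 147, 126, 81, 86, 121, 125, 124, 125, 125, 127, 138, 140, 140, 140, 140, 140, 140, 140, 139, 140, 140, 140, 140, 140, 140, 139, 140, 140, 139, 139, 140, 140, 139, 139]
297 [125, 125, 125, 125, 124, 125, 125, 124, 125, 125, 125, 122, 104, 99, 125, 150, 159, 156, 150, 141, 103, 75, 77, 108, 104, 103, 103, 102, 100, 108, 108, 107, 107, 104, 
[... 856 characters left out ...]
2, 34, 64, 105, 78, 68, 26, 8, 7, 9, 13, 16, 15, 12, 13, 30]
327 [34, 33, 34, 35, 34, 33, 34, 34, 39, 60, 72, 76, 90, 91, 90, 77, 61, 72, 102, 129, 154, 73, 19, 16, 17, 22, 33, 32, 33, 32, 34, 33, 33, 31, 18, 18, 24, 32, 50, 103, 119, 107, 65, 19, 4, 15, 11, 15, 10, 16, 36, 44]
333 [35, 34, 35, 34, 33, 33, 34, 34, 35, 48, 88, 92, 92, 92, 92, 89, 70, 64, 85, 109, 122, 97, 36, 17, 17, 19, 28, 32, 32, 33, 33, 32, 33, 31, 26, 19, 13, 28, 32, 33, 33, 33, 32, 16, 7, 10, 14, 13, 14, 8, 19, 40]
339 [34, 34, 34, 34, 33, 34, 33, 34, 34, 35, 39, 39, 40, 43, 42, 43, 43, 43, 43, 43, 43, 44, 43, 44, 44, 44, 44, 43, 35, 33, 34, 33, 33, 34, 33, 33, 33, 33, 31, 32, 32, 29, 13, 7, 5, 4, 6, 10, 12, 14, 13, 11]
```

Emit:
{"api": "move_arm", "payload": {"moves": "0 0 -0.2 0 0 0 0.6; 0 0 -0.2 0 0 0 0.6; 0 0 -0.2 0 0 0 0.6; 0 0 -0.2 0 0 0 0.6; 0 0 -0.2 0 0 0 0.6; 0 0 -0.2 0 0 0 0.6; 0 0 -0.2 0 0 0 0.6; 0 0 -0.2 0 0 0 0.6; 0 0 -0.2 0 0 0 0.6"}}

```text
time: 6.35
position: [0.5024, -0.3033, 0.0603]
tool_rot: [-0.027, 1.0, 0.0, -0.0]
ft_force: [-0.1, 0.4, -0.5]
grip_width: 0.0518
grip_force: 0.0
```

```bash
python3 - <<'E'
from h import *
a,K,E=cam("scene"); b,Kt,Et=cam("top"); a=a[:,:,::-1]; b=b[:,:,::-1]
a=np.clip(a.astype(float)*1.6,0,255).astype(np.uint8); b=np.clip(b.astype(float)*1.6,0,255).astype(np.uint8)
o=robot.get_obs(); w=o["grip_width"]/2; Rt=R.from_quat(o["tool_rot"]); print(o["position"],w)
A=cv2.resize(a[200:300,80:180],(400,400)); B=cv2.resize(b[270:370,450:550],(400,400))
for sx in(-.0095,.0095):
  for y in(-w,w):
    p=o["position"]+Rt.apply([sx,y,.011])
    u=proj(K,E,p); cv2.circle(A,tuple(int(t) for t in (u-[80,200])*4),4,(0,0,255),1)
    u=proj(Kt,Et,p); cv2.circle(B,tuple(int(t) for t in (u-[450,270])*4),4,(0,0,255),1)
cv2.imwrite("pics/g4.png",np.hstack([A,B]))
E
```

```text
[ 0.50241731 -0.30334262  0.06034214] 0.026051198092137698
```

View pics/g4.png

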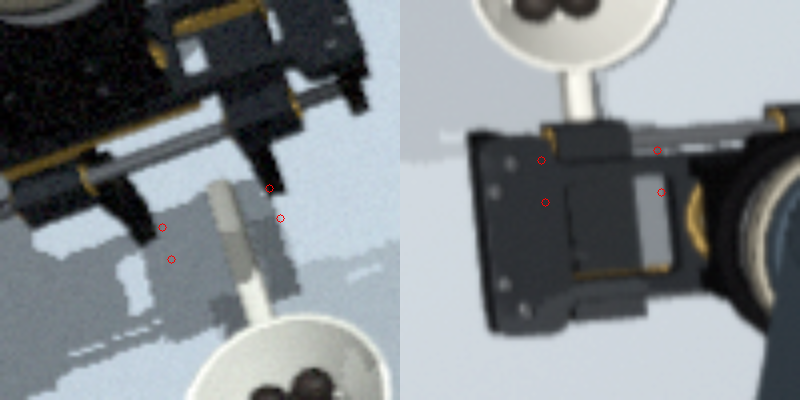

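The real fingertips sit about 5 px above the predicted circles in the scene view, so they are about 20–25 mm higher than the stated geometry implies. I'm lowering in steps while watching the force.

Emit:
{"api": "move_arm", "payload": {"moves": "0 0 0.2 0 0 0 0.5; 0 0 0.4 0 0 0 0.5; 0 0 0.5 0 0 0 0.5; 0 0 0.5 0 0 0 0.5"}}

```text
time: 6.85
position: [0.5015, -0.3026, 0.009]
tool_rot: [-0.027, 1.0, 0.001, -0.001]
ft_force: [-0.1, -0.4, 0.1]
grip_width: 0.0436
grip_force: 0.0
```

Emit:
{"api": "move_arm", "payload": {"moves": "0 0 0.05 0 0 0 0.5; 0 0 0.1 0 0 0 0.5; 0 0 0.1 0 0 0 0.5"}}

```text
time: 7.15
position: [0.5024, -0.3033, 0.0002]
tool_rot: [-0.027, 1.0, 0.0, -0.0]
ft_force: [0.1, -0.4, 0.7]
grip_width: 0.0438
grip_force: 0.0
```

```bash
python3 - <<'E'
from h import *
a,K,E=cam("scene"); a=a[:,:,::-1]
a=np.clip(a.astype(float)*1.6,0,255).astype(np.uint8)
o=robot.get_obs(); w=o["grip_width"]/2; Rt=R.from_quat(o["tool_rot"]); print(o["position"],w,o["ft_force"])
A=cv2.resize(a[220:300,90:190],(750,600))
for d in(.011,-.011):
  for y in(-w,w):
    p=o["position"]+Rt.apply([-.0095,y,d])
    u=proj(K,E,p); cv2.circle(A,tuple(int(t) for t in (u-[90,220])*7.5),4,(0,0,255) if d>0 else (0,255,0),1)
cv2.imwrite("pics/g5.png",A)
E
```

```text
[ 5.02459207e-01 -3.03362200e-01  4.80955344e-04] 0.02184312618044023 [-0.50087989  0.56520917  1.16054688]
```

View pics/g5.png

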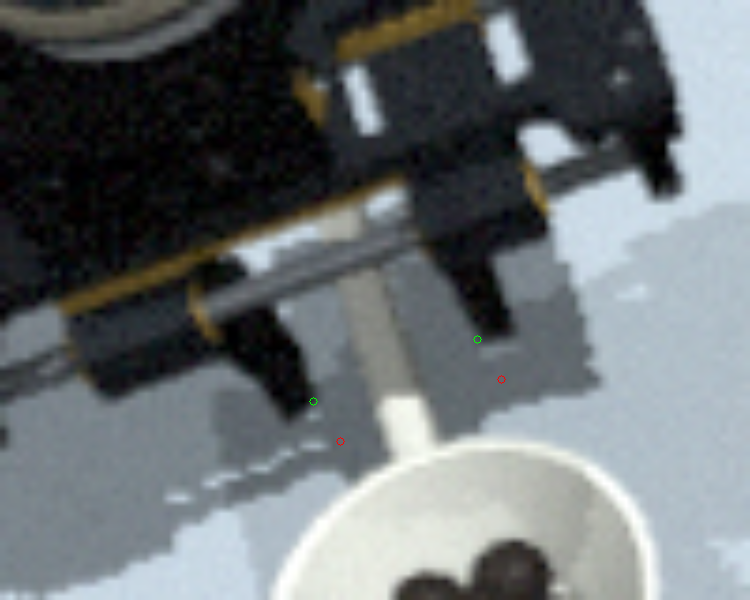

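Tips match the green circles, 22 mm short of the stated tips, and straddle the handle with no contact. So the true tips are about 22 mm above those reported, and at about 12 mm height the grip should now catch. Closing.

Emit:
{"api": "move_arm", "payload": {"moves": "0 0 0.03 0 0 0 0.4; 0 0 0.03 0 0 0 0; 0 0 0.03 0 0 0 0; 0 0 0.03 0 0 0 0; 0 0 0.03 0 0 0 0; 0 0 0.03 0 0 0 0; 0 0 0.03 0 0 0 0; 0 0 0.03 0 0 0 0", "squeeze": 55}}

```text
time: 8.0
position: [0.5025, -0.3033, -0.0026]
tool_rot: [-0.027, 1.0, -0.0, 0.0]
ft_force: [-0.1, 1.9, 0.8]
grip_width: 0.0115
grip_force: 55.0
```

Gripped at 11.5 mm. Lifting and carrying.

Emit:
{"api": "move_arm", "payload": {"moves": "0 0 -0.1 0 0 0 0; 0 0 -0.3 0 0 0 0; 0 0 -0.55 0 0 0 0; 0 0 -0.8 0 0 0 0; 0 0 -1 0 0 0 0"}}

```text
time: 8.5
position: [0.5022, -0.3033, 0.0989]
tool_rot: [-0.027, 1.0, -0.0, -0.0]
ft_force: [0.1, 0.4, -2.2]
grip_width: 0.0113
grip_force: 55.0
```

Emit:
{"api": "move_arm", "payload": {"moves": "0 0 -0.3 0 0 0 0; 0 0 -0.6 0 0 0 0; 0 0 -0.9 0 0 0 0; 0 0 -1 0 0 0 0"}}

```text
time: 8.9
position: [0.5035, -0.3044, 0.2008]
tool_rot: [-0.027, 1.0, -0.002, 0.002]
ft_force: [-0.4, -0.7, -1.3]
grip_width: 0.0115
grip_force: 55.0
```

Emit:
{"api": "move_arm", "payload": {"moves": "0.03 0.2 0 0 0 0 0; 0.06 0.5 0 0 0 0 0; 0.1 0.9 0 0 0 0 0"}}

```text
time: 9.2
position: [0.487, -0.2141, 0.1966]
tool_rot: [-0.026, 1.0, 0.0, -0.0]
ft_force: [0.8, -0.0, -2.4]
grip_width: 0.0116
grip_force: 55.0
```

Emit:
{"api": "move_arm", "payload": {"moves": "0.05 0.4 0 0 0 0 0; 0.1 0.8 0 0 0 0 0; 0.12 1 0 0 0 0 0"}}

```text
time: 9.5
position: [0.467, -0.1109, 0.1962]
tool_rot: [-0.028, 1.0, 0.002, -0.003]
ft_force: [-1.0, -0.1, -2.3]
grip_width: 0.0114
grip_force: 55.0
```

Emit:
{"api": "move_arm", "payload": {"moves": "0.05 0.4 0 0 0 0 0; 0.1 0.8 0 0 0 0 0; 0.15 1 0 0 0 0 0; 0.15 1 0 0 0 0 0"}}

```text
time: 9.9
position: [0.4467, -0.0127, 0.1964]
tool_rot: [-0.029, 1.0, 0.001, -0.002]
ft_force: [-0.1, 0.4, -2.4]
grip_width: 0.0113
grip_force: 55.0
```

```bash
python3 - <<'E'
from h import *
o=robot.get_obs(); print(o["time"],o["position"],o["q"].round(2),o["ft_force"],o["grip_width"])
a,K,E=cam("top"); a=a[:,:,::-1]; cv2.imwrite("pics/t1.png",a)
p=o["position"]; Rt=R.from_quat(o["tool_rot"]); 
print("dish exp", proj(K,E,p+[.095*.9987,.0048,.030+.008]))
m=((a[:,:,2].astype(int)-a[:,:,0])>-8)&(a.min(axis=2)>90)
s=np.zeros(m.shape,np.uint8); s[180:360,240:400]=m[180:360,240:400]*255
c,_=cv2.findContours(s,0,1); c=max(c,key=cv2.contourArea); print(cv2.fitEllipse(c),cv2.boundingRect(c))
# tool-frame rotvec for world roll about dish x
for t in(50,70,100,110): print(t,(Rt.inv()*R.from_rotvec(np.radians(t)*np.array([.9987,.05,0]))*Rt).as_rotvec()/(np.pi/2))
E
```

```text
9.9 [ 0.44668437 -0.01271322  0.19641548] [-0.28  0.31  1.87  0.    0.96 -1.91] [-0.13648842  0.40681019 -2.38136132] 0.011265648896108744
dish exp [338.34510513 306.49637268]
((335.0856018066406, 303.3826904296875), (71.89189910888672, 95.2008285522461), 170.2812042236328) (297, 259, 76, 101)
50 [-0.55550592 -0.0041956  -0.00268302]
70 [-0.77770829 -0.00587384 -0.00375623]
100 [-1.11101185 -0.00839119 -0.00536604]
110 [-1.22211303 -0.00923031 -0.00590265]
```

Emit:
{"api": "move_arm", "payload": {"moves": "-0.01 0.2 0 -0.07 0 0 0; -0.02 0.4 0 -0.15 0 0 0; -0.03 0.6 0.05 -0.24 0 0 0; -0.04 0.8 0.1 -0.33 0 0 0; -0.04 0.8 0.2 -0.42 0 0 0; -0.04 0.8 0.26 -0.5 0 0 0; -0.04 0.8 0.26 -0.556 0 0 0; -0.04 0.8 0.26 -0.556 0 0 0"}}

```text
time: 10.75
position: [0.4507, 0.0607, 0.1685]
tool_rot: [-0.021, 0.906, 0.422, -0.011]
ft_force: [-0.2, -0.3, -2.8]
grip_width: 0.0112
grip_force: 55.0
```

```bash
python3 - <<'E'
from h import *
o=robot.get_obs(); print(o["time"],o["position"],o["q"].round(2),o["ft_force"],o["grip_width"])
a,K,E=cam("top"); b,K2,E2=cam("scene"); a=a[:,:,::-1].copy(); b=b[:,:,::-1].copy()
Rt=R.from_quat(o["tool_rot"]); zt=Rt.as_matrix()[:,2]; print(zt)
D=R.from_rotvec(np.radians(50)*np.array([.9987,.05,0]))*R.from_euler('z',.05)
for G,col in((o["position"]-.03*zt,(0,255,0)),(o["position"]-.008*zt+[0,0,.022],(0,0,255))):
  for th in np.arange(0,360,15):
    r=np.radians(th); P=G+D.apply([.095+.048*np.cos(r),.048*np.sin(r),.008])
    for im,k,e in((a,K,E),(b,K2,E2)): cv2.circle(im,tuple(int(round(t)) for t in proj(k,e,P)),1,col,-1)
A=cv2.resize(a[210:350,250:390],(400,400)); B=cv2.resize(b[130:270,220:360],(400,400)); cv2.imwrite("pics/p1.png",np.hstack([A,B]))
E
```

```text
10.75 [0.4506641  0.06074147 0.16853023] [-0.6   0.62  1.88  0.68  1.34 -2.62] [-0.19131213 -0.27120259 -2.7861222 ] 0.011198812389709918
[-0.03876989  0.76487877 -0.6430065 ]
```

View pics/p1.png

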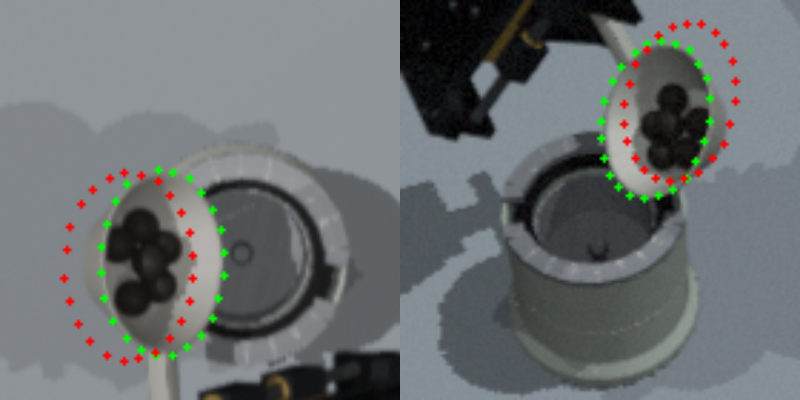

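Green (fingers 22 mm shorter along the tool axis) fits the dish rim in both views. The lip is left of the mill centre at crop (243,253) as planned, with all six balls in the dish. Next: check wrist range for the remaining tilt.

```bash
python3 - <<'E'
from h import *
o=robot.get_obs(); Rt=R.from_quat(o["tool_rot"]); p=o["position"]
print(wrist(Rt,-.6,2.5))
ax=np.array([.9987,.05,0]); D0=R.from_rotvec(np.radians(50)*ax)*R.from_euler('z',.05)
G=p-.03*Rt.as_matrix()[:,2]
for t,ly,lz in((62,.016,.142),(70,.016,.140),(80,.016,.140),(90,.016,.140),(105,.016,.142)):
  dR=R.from_rotvec(np.radians(t-50)*ax); Rn=dR*Rt; D=dR*D0
  r=np.radians(t); lip=D.apply([.095,-.048,.008])
  Gn=np.array([.541,ly,lz])-lip; T=Gn+.03*Rn.as_matrix()[:,2]
  s,tt=shift(T,Rn); print(t,T.round(3),s,tt.round(3),[wrist(Rn,q,w) for q,w in((-.6,2.5),(-.7,2.4))])
print("lip now",G+D0.apply([.095,-.048,.008]))
E
```

```text
[ 0.68  1.33 -2.63]
62 [0.443 0.067 0.167] [ 0.065 -0.001  0.062] [-0.133 -0.    -0.   ] [array([ 0.78,  1.51, -2.64]), array([ 0.7 ,  1.63, -2.62])]
70 [0.443 0.063 0.172] [ 0.065  0.016 -0.005] [-0.222 -0.    -0.   ] [array([ 0.85,  1.64, -2.64]), array([ 0.77,  1.75, -2.62])]
80 [0.444 0.057 0.181] [ 0.065  0.041 -0.108] [-0.333 -0.    -0.001] [array([ 0.93,  1.79, -2.63]), array([ 0.86,  1.9 , -2.59])]
90 [0.444 0.049 0.188] [ 0.065  0.047 -0.215] [-0.444 -0.    -0.001] [array([ 1.02,  1.94, -2.61]), array([ 0.97,  2.05, -2.55])]
105 [0.445 0.036 0.198] [ 0.065  0.036 -0.385] [-0.611 -0.    -0.001] [array([ 1.18,  2.16, -2.53]), array([ 1.15,  2.26, -2.45])]
lip now [0.547888   0.00784073 0.15823836]
```

Emit:
{"api": "move_arm", "payload": {"moves": "0.03 0 0.03 -0.06 0 0 0; 0.065 0 0.06 -0.13 0 0 0; 0.065 0.01 0.04 -0.155 0 0 0; 0.065 0.01 0.02 -0.18 0 0 0; 0.065 0.015 0 -0.2 0 0 0; 0.065 0.015 0 -0.22 0 0 0; 0.065 0.02 -0.02 -0.24 0 0 0; 0.065 0.025 -0.04 -0.26 0 0 0; 0.065 0.03 -0.06 -0.28 0 0 0; 0.065 0.035 -0.08 -0.31 0 0 0; 0.065 0.04 -0.11 -0.33 0 0 0; 0.065 0.04 -0.11 -0.33 0 0 0"}}

```text
time: 12.05
position: [0.4435, 0.0577, 0.1809]
tool_rot: [-0.02, 0.767, 0.641, -0.017]
ft_force: [-0.4, 0.2, -2.5]
grip_width: 0.0115
grip_force: 55.0
```

```bash
python3 - <<'E'
from h import *
o=robot.get_obs(); Rt=R.from_quat(o["tool_rot"]); p=o["position"]; print(o["time"],p,o["ft_force"],o["q"].round(2))
ax=np.array([.9987,.05,0]); D0=R.from_rotvec(np.radians(80)*ax)*R.from_euler('z',.05)
for t,ly,lz in((92,.016,.142),(105,.016,.143),(115,.016,.143)):
  dR=R.from_rotvec(np.radians(t-80)*ax); Rn=dR*Rt; D=dR*D0
  T=np.array([.541,ly,lz])-D.apply([.095,-.048,.008])+.03*Rn.as_matrix()[:,2]
  s,tt=shift(T,Rn); print(t,s,tt.round(3),wrist(Rn,o["q"][0],o["q"][1]+o["q"][2]))
E
```

```text
12.05 [0.44354815 0.05766999 0.18093233] [-0.4128372   0.22971522 -2.5173641 ] [-0.72  0.9   1.83  0.79  1.69 -2.84]
92 [-0.001  0.083 -0.118] [-0.133  0.    -0.   ] [ 0.85  1.89 -2.83]
105 [-0.001  0.14  -0.25 ] [-0.278  0.    -0.001] [ 0.93  2.1  -2.8 ]
115 [-0.     0.155 -0.356] [-0.389  0.    -0.001] [ 1.01  2.27 -2.75]
```

```bash
cat >> h.py <<'E'
def pour(t,az,L=(.541,.016,.143),t0=80,az0=.05,Rt0=None):
    Rd0=R.from_euler('z',az0)*R.from_euler('x',t0,degrees=True)
    Rd=R.from_euler('z',az)*R.from_euler('x',t,degrees=True)
    Rn=Rd*Rd0.inv()*Rt0
    return np.array(L)-Rd.apply([.095,-.048,.008])+.03*Rn.as_matrix()[:,2],Rn
E
python3 - <<'E'
from h import *
o=robot.get_obs(); Rt=R.from_quat(o["tool_rot"])
for t,az in((80,-.05),(80,-.15),(80,-.25),(80,-.35),(95,-.35),(110,-.35)):
  T,Rn=pour(t,az,Rt0=Rt); s,tt=shift(T,Rn); print(t,az,T.round(3),s,tt.round(3),wrist(Rn,o["q"][0],o["q"][1]+o["q"][2]),wrist(Rn,o["q"][0]+.15,o["q"][1]+o["q"][2]))
E
```

```text
80 -0.05 [0.448 0.066 0.184] [-0.052  0.041  0.079] [-0.    -0.063  0.011] [ 0.88  1.66 -2.82] [ 1.02  1.61 -2.78]
80 -0.15 [0.454 0.075 0.184] [-0.112  0.057  0.165] [-0.    -0.125  0.023] [ 0.98  1.63 -2.79] [ 1.11  1.57 -2.76]
80 -0.25 [0.46  0.084 0.184] [-0.18   0.071  0.244] [-0.    -0.188  0.034] [ 1.07  1.59 -2.77] [ 1.21  1.54 -2.74]
80 -0.35 [0.467 0.092 0.184] [-0.256  0.084  0.316] [-0.    -0.251  0.045] [ 1.16  1.56 -2.75] [ 1.3   1.5  -2.73]
95 -0.35 [0.463 0.08  0.194] [-0.208  0.167  0.188] [-0.165 -0.255  0.011] [ 1.26  1.8  -2.74] [ 1.4   1.74 -2.73]
110 -0.35 [0.458 0.067 0.201] [-0.152  0.212  0.046] [-0.329 -0.257 -0.023] [ 1.37  2.04 -2.7 ] [ 1.51  1.98 -2.7 ]
```

Emit:
{"api": "move_arm", "payload": {"moves": "-0.05 0.04 0.08 0 -0.063 0.011 0; -0.11 0.06 0.16 0 -0.125 0.023 0; -0.18 0.07 0.24 0 -0.188 0.034 0; -0.26 0.08 0.32 0 -0.25 0.045 0; -0.24 0.11 0.28 -0.055 -0.252 0.033 0; -0.22 0.14 0.23 -0.11 -0.254 0.022 0; -0.21 0.17 0.19 -0.165 -0.255 0.011 0; -0.19 0.18 0.14 -0.22 -0.256 0 0; -0.17 0.2 0.09 -0.275 -0.257 -0.01 0; -0.15 0.21 0.05 -0.33 -0.257 -0.023 0; -0.15 0.21 0.05 -0.33 -0.257 -0.023 0; -0.15 0.21 0.05 -0.33 -0.257 -0.023 0"}}

```text
time: 13.25
position: [0.5408, 0.0261, 0.2556]
tool_rot: [0.104, 0.566, 0.81, 0.118]
ft_force: [-2.1, 3.0, 15.4]
grip_width: 0.0115
grip_force: 55.0
```

```bash
python3 - <<'E'
from h import *
o=robot.get_obs(); print(o["time"],o["position"],o["ft_force"],o["q"].round(2))
a=cam("top")[0][:,:,::-1]; b=cam("scene")[0][:,:,::-1]
cv2.imwrite("pics/p2.png",np.hstack([cv2.resize(a[210:350,250:390],(400,400)),cv2.resize(b[130:270,220:360],(400,400))]))
E
```

```text
13.25 [0.54075171 0.02609268 0.25560099] [-2.05119531  3.00750218 15.43479166] [-0.74  1.07  1.82  1.25  2.01 -2.85]
```

View pics/p2.png

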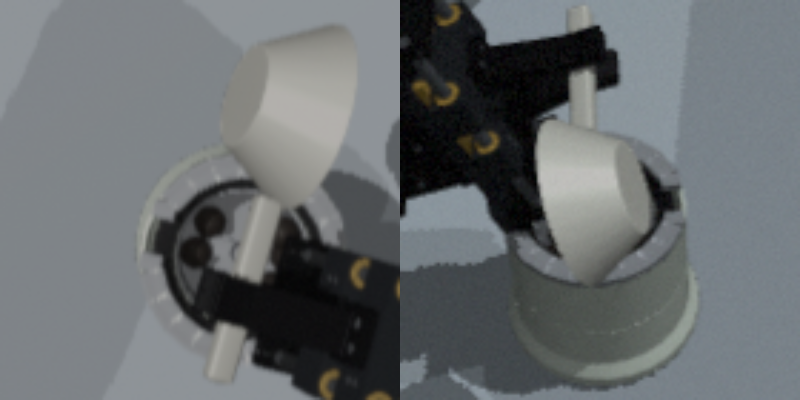

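The wrist hit its limit, so the arm ended at another pose with the dish leaning on the mill. At least three balls are in the bowl at left crop (208,220), (195,250) and (285,230). Picture allowance is spent, so numbers only from here. First, straight up.

```bash
python3 - <<'E'
from h import *
o=robot.get_obs(); Rt=R.from_quat(o["tool_rot"]); p=o["position"]
print("tool axes\n",Rt.as_matrix().round(2))
print(shift(p+[0,0,.08]), o["moment"])
for a in(-.2,-.5,-.8): print(a,(Rt.inv()*down(a)).as_rotvec()/(np.pi/2))
E
```

```text
tool axes
 [[-0.95 -0.07  0.3 ]
 [ 0.31 -0.33  0.89]
 [ 0.03  0.94  0.34]]
(array([0.028, 0.753, 0.27 ]), None) [ 0.74682032 -0.40725207  0.23693384]
-0.2 [ 1.21870795  0.0549405  -0.07031488]
-0.5 [ 1.21292977 -0.12776588  0.05837808]
-0.8 [ 1.18630336 -0.30917546  0.1867003 ]
```

Emit:
{"api": "move_arm", "payload": {"moves": "0 0.2 0.07 0 0 0 0; 0.01 0.4 0.14 0 0 0 0"}}

```text
time: 13.55
position: [0.543, 0.0264, 0.2931]
tool_rot: [0.107, 0.57, 0.806, 0.118]
ft_force: [0.1, 0.8, -1.7]
grip_width: 0.0113
grip_force: 55.0
```

Emit:
{"api": "move_arm", "payload": {"moves": "0.01 0.4 0.14 0 0 0 0; 0.02 0.7 0.25 0 0 0 0; 0.02 0.7 0.25 0 0 0 0"}}

```text
time: 13.85
position: [0.5432, 0.0273, 0.3704]
tool_rot: [0.104, 0.571, 0.805, 0.119]
ft_force: [-0.3, 0.9, -1.8]
grip_width: 0.0113
grip_force: 55.0
```

```bash
python3 - <<'E'
from h import *
o=robot.get_obs(); Rt=R.from_quat(o["tool_rot"]); p=o["position"]; print(o["time"],p,o["q"].round(2),o["ft_force"])
G=p-.03*Rt.as_matrix()[:,2]; print("G",G)
for a in(-.2,-.5,-.8): print(a,(Rt.inv()*down(a)).as_rotvec()/(np.pi/2))
E
```

```text
13.85 [0.54322533 0.02732742 0.37042619] [-0.74  0.83  1.86  1.34  2.05 -2.64] [-0.26659865  0.90441421 -1.8217473 ]
G [5.34119021e-01 4.63972957e-04 3.60657343e-01]
-0.2 [ 1.21073278  0.05711171 -0.06882182]
-0.5 [ 1.20546765 -0.12443812  0.06072135]
-0.8 [ 1.17951843 -0.30478122  0.18988449]
```

Emit:
{"api": "move_arm", "payload": {"moves": "0 0 0 0.08 -0.008 0.004 0; -0.05 0.05 -0.1 0.16 -0.016 0.008 0; -0.1 0.1 -0.25 0.25 -0.025 0.012 0; -0.15 0.15 -0.4 0.34 -0.034 0.017 0; -0.2 0.2 -0.55 0.43 -0.043 0.021 0; -0.25 0.25 -0.7 0.52 -0.052 0.025 0; -0.3 0.3 -0.85 0.61 -0.061 0.03 0; -0.3 0.33 -0.9 0.7 -0.07 0.035 0; -0.3 0.33 -0.9 0.7 -0.07 0.035 0"}}

```text
time: 14.75
position: [0.5432, -0.0728, 0.3704]
tool_rot: [0.206, 0.898, 0.384, 0.056]
ft_force: [-0.3, -0.4, -0.8]
grip_width: 0.0112
grip_force: 55.0
```

```bash
python3 - <<'E'
from h import *
o=robot.get_obs(); Rt=R.from_quat(o["tool_rot"]); p=o["position"]; print(o["time"],p,o["q"].round(2),o["ft_force"])
for a in(.05,-.2,-.5): print(a,(Rt.inv()*down(a)).as_rotvec()/(np.pi/2))
print(shift([.50,-.303,.25]),shift([.50,-.2,.3]))
E
```

```text
14.75 [ 0.5432371  -0.07280996  0.37039364] [-0.76  0.34  1.56  0.72  1.6  -1.99] [-0.26277773 -0.42463812 -0.81100292]
0.05 [ 0.5047087   0.08613328 -0.30203885]
-0.2 [ 0.50767723  0.02236798 -0.15150314]
-0.5 [ 0.50409411 -0.05361922  0.02926721]
(array([-0.629, -2.428, -0.804]), None) (array([-0.174, -1.432, -0.467]), None)
```

Emit:
{"api": "move_arm", "payload": {"moves": "-0.02 -0.15 -0.05 0.07 0.012 -0.04 0; -0.04 -0.3 -0.1 0.14 0.024 -0.085 0; -0.06 -0.45 -0.15 0.21 0.036 -0.127 0; -0.08 -0.6 -0.2 0.28 0.048 -0.17 0; -0.1 -0.75 -0.25 0.35 0.06 -0.21 0; -0.12 -0.95 -0.3 0.42 0.072 -0.25 0; -0.12 -0.95 -0.3 0.505 0.086 -0.302 0; -0.12 -0.95 -0.3 0.505 0.086 -0.302 0"}}

```text
time: 15.55
position: [0.5121, -0.1535, 0.3171]
tool_rot: [-0.026, 1.0, 0.005, -0.006]
ft_force: [0.5, -0.3, -1.0]
grip_width: 0.0114
grip_force: 55.0
```

```bash
python3 - <<'E'
from h import *
o=robot.get_obs(); p=o["position"]; print(o["time"],p,o["q"].round(2),o["ft_force"])
print(shift([.5025,-.3033,-.001],down(.05)))
a,K,E=cam("top"); b,K2,E2=cam("scene"); cv2.imwrite("pics/m1.png",a[:,:,::-1])
def blobs(im,x0,y0,x1,y1,thr):
    g=cv2.GaussianBlur(im[y0:y1,x0:x1].max(axis=2),(3,3),0)
    n,_,st,ce=cv2.connectedComponentsWithStats((g<thr).astype(np.uint8)); return [(int(s[4]),(c+[x0,y0]).round(1).tolist(),s[2:4].tolist()) for s,c in zip(st[1:],ce[1:]) if s[4]>15]
print(blobs(a,295,262,376,340,40)); print(blobs(a,295,262,376,340,55))
print("hub",proj(K,E,[.541,-.0065,.079]),"bowl r px",474*.038/.83)
for v in range(275,325,3): print(v,' '.join('%3d'%x for x in a[v,308:362:2].max(axis=1)))
E
```

```text
15.55 [ 0.51214758 -0.15346193  0.31709336] [-0.5   0.3   1.5   0.    1.36 -2.13] [ 0.51699953 -0.26129473 -0.98540511]
(array([ 0.136, -1.526,  3.166]), array([ 0.00697613, -0.0075035 ,  0.00086944]))
[(300, [334.5, 303.5], [61, 53]), (191, [347.9, 295.8], [16, 35]), (155, [320.1, 292.3], [15, 20])]
[(735, [330.5, 298.5], [63, 55]), (347, [347.0, 296.6], [18, 36])]
hub [334.36737907 298.8730187 ] bowl r px 21.70120481927711
275 137 132 132 133 139 138 127 104  59  29  28  40  42  42  50  40  35  28  34  57 103 132 132 132 130 129 129
278 132 133 134 134 127  69  27  27  54  74  95  91  87  81  82  79  83  88  96  65  30  35  86 127 131 133 133
281 132 137 134 107  30  22  54  62  65  78  81  80  81 107 126  65  36  37  30  37  96  83  34  39 108 132 132
284 134 128  48  22  39  57  18  20  21  25  69  91 132 132 124  37  46  52  35  25  49  75 109  46  29 107 130
287  62  77  26  49  80  26  18  27  38  29  34  98 141 146 136  51  34  35  30  30  32  31  36 101  45  29 106
290  32  30  42  77  88  63  16  32  32  25  67  99 142 146 147 128 111  97  36  40  52  38  29  37 102  36  36
[... 532 characters left out ...]
  31  55  96  83  86 101  31
308  80  21  65  67  94  99  99  97 100 140 145 146 146 145 134 130  52  40  44  36  27  53  82  74 124  53  31
311 141  31  36  84  59  96  99  99  98  99 141 147 144 145 132 126  42  45  55  37  29  38  71 102  91  33  33
314 151 119  23  41  86  58  81  91  89  97 100 134 129 132 133 129 103  40  33  29  34  68 105  95  37  28 100
317 149 147 118  24  36  78  79  55  67  75  80  84 110 131 132 128 126 126 100  68  82 110  83  31  32  90 145
320 147 150 161 118  39  28  48  87 103  75  57  52  56  67  66  66  66  73 103 103  82  38  28  53 127 148 151
323 146 151 148 148 142  98  28  31  34  66  68 106 109 102 104 120  96  75  55  33  29  39 104 143 148 147 145
```

```bash
python3 - <<'E'
from h import *
for n in("top","scene"):
    a,K,E=cam(n); g=a.max(axis=2)
    c,st,ce=cv2.connectedComponentsWithStats((g<60).astype(np.uint8))[1:] 
    print(n,[(int(s[4]),c.round().astype(int).tolist(),s[2:4].tolist()) for s,c in zip(st[1:],ce[1:]) if s[4]>30])
a,K,E=cam("top"); 
crop=cv2.resize(cv2.cvtColor(a[270:328,304:366],cv2.COLOR_RGB2GRAY),None,fx=6,fy=6,interpolation=cv2.INTER_CUBIC)
H=cv2.HoughCircles(crop,cv2.HOUGH_GRADIENT,1,45,param1=80,param2=12,minRadius=30,maxRadius=39)
for x,y,r in H[0]:
    m=np.zeros_like(crop); cv2.circle(m,(int(x),int(y)),int(r*.9),255,-1); v=crop[m>0]; 
    if (v<60).mean()>.6: print((304+x/6).round(1),(270+y/6).round(1),(r/6).round(1),(v<60).mean().round(2))
E
```

```text
top [(41, [321, 186], [16, 9]), (841, [331, 299], [63, 56]), (450, [180, 290], [21, 33]), (377, [347, 297], [18, 38]), (20501, [512, 379], [219, 181]), (117, [631, 333], [18, 16]), (354, [616, 470], [44, 23])]
scene [(1570, [30, 15], [87, 42]), (16115, [164, 61], [193, 142]), (252, [299, 2], [54, 7]), (45, [599, 3], [16, 9]), (105, [555, 16], [23, 25]), (77, [585, 12], [17, 14]), (40, [79, 17], [14, 10]), (162, [563, 35], [55, 39]), (34, [636, 28], [9, 10]), (425, [419, 196], [20, 32]), (1030, [289, 200], [60, 40]), (41, [199, 196], [23, 9]), (76, [408, 212], [29, 24]), (41, [275, 226], [34, 13]), (86, [390, 298], [24, 20]), (36, [390, 310], [19, 11]), (55, [605, 324], [36, 20]), (180, [340, 327], [19, 18]), (71, [633, 395], [16, 14])]
344.8 310.2 5.4 0.99
342.4 284.6 5.4 1.0
323.6 287.4 5.3 1.0
318.9 297.8 5.5 1.0
349.2 292.1 6.2 0.98
```

Six dark balls are in the bowl: five circles plus one at about (350,300). None are on the bench. Setting the dish back.

Emit:
{"api": "move_arm", "payload": {"moves": "0.02 -0.4 0.2 0 0 0 0; 0.05 -0.8 0.4 0 0 0 0; 0.06 -1 0.8 0 0 0 0; 0.06 -1 1 0 0 0 0"}}

```text
time: 16.2
position: [0.5105, -0.2606, 0.2164]
tool_rot: [-0.02, 1.0, 0.003, -0.004]
ft_force: [-0.3, 0.7, -1.2]
grip_width: 0.0111
grip_force: 55.0
```

Emit:
{"api": "move_arm", "payload": {"moves": "0.04 -0.3 0.4 0 0 0 0; 0.07 -0.52 0.8 0 0 0 0; 0.07 -0.52 1 0 0 0 0; 0.07 -0.52 1 0 0 0 0"}}

```text
time: 16.6
position: [0.5041, -0.3087, 0.1154]
tool_rot: [-0.021, 1.0, 0.006, -0.006]
ft_force: [-1.3, 0.9, -0.8]
grip_width: 0.0112
grip_force: 55.0
```

Emit:
{"api": "move_arm", "payload": {"moves": "0 0 0.4 0 0 0 0; 0 0 0.7 0 0 0 0; 0 0 0.85 0 0 0 0; 0 0 0.95 0 0 0 0; 0 0 0.95 0 0 0 0; 0 0 0.95 0 0 0 0"}}

```text
time: 17.2
position: [0.5075, -0.3092, 0.0256]
tool_rot: [-0.023, 1.0, 0.001, -0.002]
ft_force: [0.4, -0.9, -1.8]
grip_width: 0.0115
grip_force: 55.0
```

```bash
python3 - <<'E'
from h import *
o=robot.get_obs(); p=o["position"]; print(o["time"],p,o["ft_force"],o["moment"],R.from_quat(o["tool_rot"]).as_matrix()[:,2])
E
```

```text
17.2 [ 0.50746134 -0.30923907  0.0255646 ] [ 0.40643518 -0.86863827 -1.80143434] [ 0.06200339  0.13616601 -0.01762374] [-0.00354264  0.00257181 -0.99999042]
```

Emit:
{"api": "move_arm", "payload": {"moves": "0 0 0.1 0 0 0 0; 0 0 0.18 0 0 0 0; 0 0 0.18 0 0 0 0"}}

```text
time: 17.5
position: [0.5057, -0.3078, 0.0054]
tool_rot: [-0.023, 1.0, 0.003, -0.003]
ft_force: [-0.1, 0.5, -0.4]
grip_width: 0.0111
grip_force: 55.0
```

Emit:
{"api": "move_arm", "payload": {"moves": "0 0 0.03 0 0 0 0; 0 0 0.06 0 0 0 0; 0 0 0.06 0 0 0 0"}}

```text
time: 17.8
position: [0.5062, -0.3082, -0.0001]
tool_rot: [-0.023, 1.0, 0.002, -0.003]
ft_force: [-0.7, -0.2, -1.3]
grip_width: 0.0114
grip_force: 55.0
```

Emit:
{"api": "move_arm", "payload": {"moves": "0 0 0.02 0 0 0 0; 0 0 0.03 0 0 0 0; 0 0 0.03 0 0 0 0"}}

```text
time: 18.1
position: [0.5064, -0.3085, -0.0024]
tool_rot: [-0.023, 1.0, 0.002, -0.003]
ft_force: [-0.6, 0.7, 1.0]
grip_width: 0.0112
grip_force: 55.0
```

Contact at the expected height, so the dish sits level. Releasing slowly.

Emit:
{"api": "move_arm", "payload": {"moves": "0 0 0 0 0 0 0.2; 0 0 0 0 0 0 0.4; 0 0 0 0 0 0 0.5; 0 0 0 0 0 0 0.5; 0 0 0 0 0 0 0.5; 0 0 -0.1 0 0 0 0.5; 0 0 -0.5 0 0 0 0.5; 0 0 -1 0 0 0 0.5; 0 0 -1 0 0 0 0.5", "squeeze": 10}}

```text
time: 19.0
position: [0.511, -0.3122, 0.1044]
tool_rot: [-0.023, 1.0, -0.003, 0.003]
ft_force: [1.0, 0.4, 0.1]
grip_width: 0.0433
grip_force: 0.0
```

Emit:
{"api": "move_arm", "payload": {"moves": "0 0.3 -0.2 0 0 0 1; 0 0.6 -0.6 0 0 0 1; 0 0.9 -1 0 0 0 1; 0 1 -1 0 0 0 1"}}

```text
time: 19.4
position: [0.5052, -0.2084, 0.2031]
tool_rot: [-0.024, 1.0, -0.0, 0.002]
ft_force: [0.1, -1.1, 0.3]
grip_width: 0.0677
grip_force: 0.0
```

```bash
python3 - <<'E'
from h import *
a,K,E=cam("top"); im=a[:,:,::-1].copy(); cv2.imwrite("pics/n1.png",im)
g=im.min(axis=2); m=((im[:,:,2].astype(int)-im[:,:,0])>-8)&(g>90)
s=np.zeros(m.shape,np.uint8); s[215:300,440:560]=m[215:300,440:560]*255
c=max(cv2.findContours(s,0,1)[0],key=cv2.contourArea); t=c[c[:,0,1]<285]; e=cv2.fitEllipse(t); print("dish",e,onz(K,E,*e[0],.036))
d=im[int(e[0][1])-18:int(e[0][1])+18,int(e[0][0])-18:int(e[0][0])+18].max(axis=2); print("darkest in dish",d.min())
o=robot.get_obs(); print(o["time"],o["position"],o["q"].round(2))
# lid/axis
ang=np.radians(-16); print("turn to a:",[ (R.from_quat(o["tool_rot"]).inv()*down(x)).as_rotvec()/(np.pi/2) for x in(ang,)])
print(shift([.5615,.2735,.2]))
E
```

```text
dish ((494.9443664550781, 259.4532165527344), (51.98964309692383, 54.0599479675293), 144.7838134765625) [ 0.6003845  -0.30332921  0.036     ]
darkest in dish 106
19.45 [ 0.50369356 -0.20693096  0.20070925] [-0.6   0.43  1.64  0.    1.07 -2.22]
turn to a: [array([ 0.0014108 , -0.0007723 ,  0.20883384])]
(array([-0.812,  4.77 ,  0.018]), None)
```

The dish stands upright and empty at (0.600,-0.303). On to the lid.

Emit:
{"api": "move_arm", "payload": {"moves": "-0.06 0.32 0 0 0 0 1; -0.11 0.64 0 0 0 0 1; -0.16 0.95 0 0 0 0 1"}}

```text
time: 19.75
position: [0.5137, -0.1131, 0.1969]
tool_rot: [-0.023, 1.0, 0.003, -0.004]
ft_force: [0.8, -0.8, -0.7]
grip_width: 0.086
grip_force: 0.0
```

Emit:
{"api": "move_arm", "payload": {"moves": "-0.06 0.4 0 0 0 0 1; -0.11 0.8 0 0 0 0 1; -0.16 0.95 0 0 0 0 1"}}

```text
time: 20.05
position: [0.5244, -0.0152, 0.197]
tool_rot: [-0.024, 1.0, 0.003, -0.004]
ft_force: [-0.2, -0.6, -0.0]
grip_width: 0.0869
grip_force: 0.0
```

Emit:
{"api": "move_arm", "payload": {"moves": "-0.06 0.4 0 0 0 0 1; -0.11 0.8 0 0 0 0 1; -0.16 0.95 0 0 0 0 1"}}

```text
time: 20.35
position: [0.5365, 0.08, 0.1974]
tool_rot: [-0.024, 1.0, 0.003, -0.004]
ft_force: [-0.0, -0.6, -1.8]
grip_width: 0.0871
grip_force: 0.0
```

Emit:
{"api": "move_arm", "payload": {"moves": "-0.06 0.4 0 0 0 0 1; -0.11 0.8 0 0 0 0 1; -0.16 0.95 0 0 0 0 1"}}

```text
time: 20.65
position: [0.5489, 0.1752, 0.1981]
tool_rot: [-0.024, 1.0, 0.002, -0.003]
ft_force: [-0.8, -0.2, -0.4]
grip_width: 0.0871
grip_force: 0.0
```

Emit:
{"api": "move_arm", "payload": {"moves": "-0.06 0.4 0 0 0 0.07 0.7; -0.11 0.8 0 0 0 0.14 0.7; -0.16 0.95 0 0 0 0.209 0.7; -0.16 0.95 0 0 0 0.209 0.7; -0.16 0.95 0 0 0 0.209 0.7"}}

```text
time: 21.15
position: [0.5607, 0.2674, 0.1985]
tool_rot: [0.139, 0.99, 0.001, -0.004]
ft_force: [0.5, 0.3, 0.3]
grip_width: 0.0622
grip_force: 0.0
```

```bash
python3 - <<'E'
from h import *
o=robot.get_obs(); print(o["time"],o["position"],o["q"].round(2),o["grip_width"])
# lid axis estimates: bar in scene, top of bar z=.041 (both start pictures)
_,K,E=cam("scene"); im=cv2.imread("pics/scene0.png")
c=darkfit(im,400,175,445,222,45); r=cv2.minAreaRect(c.astype(np.float32)); print(r)
print("proj bar ends top",[proj(K,E,np.array([.5615,.2735,z])+s*np.array([np.cos(-.279),np.sin(-.279),0])*.03).round(1).tolist() for s in(1,-1) for z in(.041,.014)], c.min(0),c.max(0))
print(shift([.5615,.2730,.007],down(np.radians(-16))))
E
```

```text
21.15 [0.56065991 0.26744035 0.1985058 ] [ 0.26  0.54  1.45  0.    1.16 -1.03] 0.062160253220908686
((420.61767578125, 194.97059631347656), (29.346811294555664, 12.369317054748535), 75.96376037597656)
proj bar ends top [[423.0, 201.9], [420.9, 209.6], [417.2, 179.0], [415.2, 186.9]] [413. 181.] [428. 210.]
(array([-0.007,  0.058,  1.917]), array([ 0.00043127, -0.00474389, -0.00115562]))
```

Emit:
{"api": "move_arm", "payload": {"moves": "0 0.06 0.4 0 -0.005 0 0.6; 0 0.06 0.8 0 -0.005 0 0.6; 0 0.06 1 0 -0.005 0 0.6; 0 0.06 1 0 -0.005 0 0.6"}}

```text
time: 21.6
position: [0.5592, 0.2723, 0.096]
tool_rot: [0.141, 0.99, -0.001, -0.003]
ft_force: [-0.1, -0.8, -0.5]
grip_width: 0.0526
grip_force: 0.0
```

```bash
python3 - <<'E'
from h import *
print(robot.get_obs()["grip_width"],shift([.5615,.2730,.007],down(np.radians(-16))))
E
```

```text
0.05259737076697273 (array([-0.025,  0.015,  0.89 ]), array([-0.00155678, -0.0035241 , -0.00223313]))
```

Emit:
{"api": "move_arm", "payload": {"moves": "-0.02 0.015 0.4 0 -0.003 0 0.6; -0.02 0.015 0.7 0 -0.003 0 0.6; -0.02 0.015 0.85 0 -0.003 0 0.6; -0.02 0.015 0.89 0 -0.003 0 0.6; -0.02 0.015 0.89 0 -0.003 0 0; -0.02 0.015 0.89 0 -0.003 0 0; -0.02 0.015 0.89 0 -0.003 0 0; -0.02 0.015 0.89 0 -0.003 0 0; -0.02 0.015 0.89 0 -0.003 0 0; -0.02 0.015 0.89 0 -0.003 0 0", "squeeze": 50}}

```text
time: 22.6
position: [0.5647, 0.2762, 0.0112]
tool_rot: [0.14, 0.99, 0.001, 0.004]
ft_force: [-1.2, -0.2, 3.8]
grip_width: 0.0197
grip_force: 50.0
```

Bar gripped (19.7 mm). Lifting, then swinging to the mill while turning by +1.008.

Emit:
{"api": "move_arm", "payload": {"moves": "0 0 -0.1 0 0 0 0; 0 0 -0.4 0 0 0 0; 0 0 -0.8 0 0 0 0; 0 0 -1 0 0 0 0"}}

```text
time: 23.0
position: [0.565, 0.2766, 0.1136]
tool_rot: [0.14, 0.99, 0.002, 0.005]
ft_force: [0.3, -0.2, -1.5]
grip_width: 0.0191
grip_force: 50.0
```

Emit:
{"api": "move_arm", "payload": {"moves": "0 0 -0.3 0 0 0.08 0; 0 0 -0.6 0 0 0.16 0; 0 -0.2 -0.6 0 0 0.24 0; 0 -0.5 -0.6 0 0 0.32 0; 0 -0.8 -0.6 0 0 0.4 0; 0 -1 -0.6 0 0 0.49 0; 0 -1 -0.6 0 0 0.58 0; 0 -1 -0.6 0 0 0.67 0; 0 -1 -0.6 0 0 0.76 0; 0 -1 -0.6 0 0 0.85 0; 0 -1 -0.6 0 0 0.93 0; 0 -1 -0.6 0 0 1 0"}}

```text
time: 24.2
position: [0.535, 0.18, 0.1703]
tool_rot: [0.801, 0.599, 0.003, 0.001]
ft_force: [0.7, 1.0, -1.7]
grip_width: 0.0196
grip_force: 50.0
```

```bash
python3 - <<'E'
from h import *
o=robot.get_obs(); print(o["time"],o["position"],o["q"].round(2),o["ft_force"],o["grip_width"])
print(shift([.541,-.0065,.175],down(np.radians(-106.7))))
E
```

```text
24.2 [0.53499438 0.17997836 0.17033042] [ 0.13  0.49  1.63 -0.    1.01  0.41] [ 0.74118736  1.04683884 -1.70967454] 0.019626520963830968
(array([-1.772,  0.585, -0.048]), array([ 0.00350083, -0.00153166,  0.00298722]))
```

Emit:
{"api": "move_arm", "payload": {"moves": "-0.4 0.13 0 0.003 -0.002 0.003 0; -0.8 0.26 -0.05 0.003 -0.002 0.003 0; -1 0.33 -0.05 0.003 -0.002 0.003 0"}}

```text
time: 24.5
position: [0.5394, 0.0724, 0.1758]
tool_rot: [0.801, 0.598, 0.0, 0.001]
ft_force: [0.1, 0.6, -2.2]
grip_width: 0.0196
grip_force: 50.0
```

Emit:
{"api": "move_arm", "payload": {"moves": "-0.35 0.12 0 0 0 0 0; -0.65 0.22 0 0 0 0 0; -0.77 0.255 0 0 0 0 0; -0.77 0.255 0 0 0 0 0; -0.77 0.255 0 0 0 0 0; -0.77 0.255 0 0 0 0 0"}}

```text
time: 25.1
position: [0.5416, -0.0049, 0.1752]
tool_rot: [0.8, 0.599, 0.0, 0.0]
ft_force: [0.7, 0.4, -0.8]
grip_width: 0.0195
grip_force: 50.0
```

```bash
python3 - <<'E'
from h import *
o=robot.get_obs(); Rt=R.from_quat(o["tool_rot"]); print(o["time"],o["position"],o["q"].round(2),np.degrees(np.arctan2(Rt.as_matrix()[0,1]*-1,Rt.as_matrix()[1,1])))
print(shift([.541,-.0065,.175],down(np.radians(-106.7))))
for n in("top","scene"):
    im,K,E=cam(n); cv2.imwrite(f"pics/lid_{n}.png",im[:,:,::-1])
    z=o["position"][2]-.0112+.008
    ax=Rt.as_matrix()[:,0]
    for s in(1,-1): print(n,"lug end exp",proj(K,E,np.r_[o["position"][:2]+s*ax[:2]*.054,z]).round(1),"disc edge",proj(K,E,np.r_[o["position"][:2]+s*ax[:2]*.043,z]).round(1))
    print(n,"notch exp",[proj(K,E,np.r_[np.array([.541,-.0065])+s*.053*np.array([np.cos(np.radians(73.3)),np.sin(np.radians(73.3))]),.124]).round(1).tolist() for s in(1,-1)])
    g=cv2.cvtColor(im,cv2.COLOR_RGB2GRAY)
    cx,cy=(335,298) if n=="top" else (287,190)
    for v in range(cy-45,cy+46,5): print(v,' '.join('%3d'%x for x in g[v,cx-56:cx+57:4]))
E
```

```text
25.1 [ 0.54164399 -0.00491033  0.17521182] [-0.22  0.46  1.68 -0.    1.    0.07] -106.35062653840673
(array([-0.017, -0.002,  0.002]), array([4.71983830e-04, 6.48407887e-05, 3.88190261e-03]))
top lug end exp [300.8 294. ] disc edge [307.8 295.8]
top lug end exp [369.1 311.8] disc edge [362.1 310. ]
top notch exp [[303.8, 292.5], [366.5, 309.3]]
253 130 130 130 130 130 130 130 130 130 130 132 143  42  46  47  47  46  47  46  47  46  46  46  46  80  44 128 145 144
258 130 130 129 130 129 130 130 130 130 129 129 126  99  47  48  65  48  45  48  47  47  47  46  46  46  45 144 144 143
263 130 130 130 129 130 130 130 130 129 129 133  87  63  47 116 127 132 121 122 111  58  46  46  45  46  57 145 145 144
268 130 129 130 130 130 130 129 129 138 142 130  80  43  48 148 146 150 144 139 107 122  74  46  57 142 145 145 145 144
273 130 130 130 129 129 129 129 146 127 136  43  72  46  45  46  60 126 144 147 144 135  45  43  53  95 122 144 145 144
278 130 130 126  43  41  39  45 132 132  99  41  41  40  29  30  48  67  33  51 125 142  46  55  91  95  95  95 126 142
283 130 124  54  54  52  51  47 1
[... 3267 characters left out ...]
 134 136 124  77  54  53  47  17  19  96 121 121  81  23  11  20 110 109  89 137 138 138 132 120 118
215  81  82  86 137 136 136 135  74  77  62  57  14  22  66  73  56  98  28   9 108 118  91  95 134 138 137 137 119 119
220  82 125  89 136 137  81  85  71  73  75  77  53  27  36  35  27  76 110 109 107  72  96  95 117 121 119 119 125 130
225  82 136  81  82  80  82  81  74  72  67 119 123 131 126 127 126 125 122  76  79  95  93 101 122 119 115 116 119 118
230  84  82  82  84  84  85  84  87  71  74  76  73  66  64  60  63  78  85  85  87  91  96  96 142 119 118 118 119 118
235  84  84  82  82  84  80  85  89  77  74  77  74  76  77  74  74  77  82  87  90  94  99  96 142 120 119 118 121 122
```

Emit:
{"api": "move_arm", "payload": {"moves": "-0.04 0 0.1 0 0 0.004 0; -0.04 0 0.25 0 0 0.004 0; -0.04 0 0.35 0 0 0.004 0; -0.04 0 0.35 0 0 0.004 0; -0.04 0 0.35 0 0 0.004 0"}}

```text
time: 25.7
position: [0.5408, -0.0101, 0.1398]
tool_rot: [0.803, 0.596, -0.0, 0.0]
ft_force: [0.6, -0.7, -1.7]
grip_width: 0.0197
grip_force: 50.0
```

```bash
python3 - <<'E'
from h import *
o=robot.get_obs(); print(o["position"],o["ft_force"],shift([.5403,-.0087,.128],down(np.radians(-106.7))))
Rt=R.from_quat(o["tool_rot"]); im,K,E=cam("scene"); g=cv2.cvtColor(im,cv2.COLOR_RGB2GRAY)
z=o["position"][2]-.0112+.008; c=np.r_[o["position"][:2]+[.0007,.0022],z]; ax=Rt.as_matrix()[:,0]
for s in(1,-1):
    e=proj(K,E,c+s*ax*.054); print("lug end exp",e.round(1))
    for v in range(int(e[1])-8,int(e[1])+14,3): print(v,int(e[0])-12,' '.join('%3d'%x for x in g[v,int(e[0])-12:int(e[0])+13]))
print("notch",[proj(K,E,np.r_[np.array([.541,-.0065])+s*.053*np.array([np.cos(np.radians(73.3)),np.sin(np.radians(73.3))]),.124]).round(1).tolist() for s in(1,-1)])
E
```

```text
[ 0.54080599 -0.01006091  0.13983652] [ 0.5981268  -0.7444539  -1.65719846] (array([ 0.012, -0.009,  0.118]), array([ 0.00037148,  0.00041673, -0.00084716]))
lug end exp [314.9 194.2]
186 302  29  31  30  45 104 121 116 111 107 106 110 113 128 134 138 136 137 132 137 136 137 139 136 136 133
189 302  30  29  30  28  85 100 100 109 108 112 108 108 108 105 108 125 134 136 135 135 137 138 138 136 134
192 302  28  26  32  30  69  99  90  67  86 106 105 107 105 107 108 112 130 136 135 135 136 132 140 136 135
195 302  13  13  18  13  49  98  99  96 103 104 107 102 104  88  65  56 103 131 137 137 138 137 135 138 134
198 302  10  10  20   2  41  93 102  92 100  92  82  78  68  68  60  84 141 146 137 137 136 134 135 138 137
201 302  26  20   8   4  22  83  96  57  14   9   1  18   8  24  50  54 108 147 144 137 136 138 135 136 139
204 302  47   6  11   7  22  62  70  45  17  16  55  82  87  91 101 109 109 133 140 137 137 137 134 135 137
207 302 117 109 101  91  70  52  56  32  14  57 107 114 107 106 101 102 101  99 121 136 138 139 138 138 138
lug end exp [255.8 198.7]
190 243 136 137 134 136 13
[... 176 characters left out ...]
2  32  32  32
196 243 134 137 137 136 135 136 136 136 137 138 135 137 126  98  47  24  21  29  30  25  31  35  32  30  30
199 243 134 132 137 137 137 138 137 136 135 139 136 138 132  95  62  36  11   7   9  10  14   7  10   5  13
202 243 136 136 134 137 136 135 138 135 137 137 137 135 131 102  74  42   9   9   1   2   6   6  15   2   0
205 243 132 134 138 135 136 137 135 136 135 140 135 138 125 103  67  44  32   6   5  20  19  28  25  23   5
208 243  83  83 115 100 112 134 138 136 136 133 138 137 128 103  76  64  55  31  18  10  12   0  19  13  18
211 243  83  81  85  82  82  81  83  83  82  83 121 137 138 104  81  77  74  79  74  78  76  59  28  11  39
notch [[315.1, 197.9], [257.8, 202.3]]
```

Emit:
{"api": "move_arm", "payload": {"moves": "0 0 0.06 0 0 0 0; 0 0 0.12 0 0 0 0; 0 0 0.12 0 0 0 0; 0 0 0.12 0 0 0 0"}}

```text
time: 26.15
position: [0.5408, -0.0102, 0.128]
tool_rot: [0.803, 0.596, 0.0, 0.001]
ft_force: [-0.1, -0.5, -1.1]
grip_width: 0.02
grip_force: 50.0
```

Emit:
{"api": "move_arm", "payload": {"moves": "0 0 0.02 0 0 0 0; 0 0 0.04 0 0 0 0; 0 0 0.04 0 0 0 0; 0 0 0.04 0 0 0 0"}}

```text
time: 26.55
position: [0.5413, -0.0102, 0.1248]
tool_rot: [0.803, 0.596, 0.001, 0.001]
ft_force: [-0.3, 0.9, 3.2]
grip_width: 0.0194
grip_force: 50.0
```

It's through the notches (underside about 114 mm, spring felt). Pressing down.

Emit:
{"api": "move_arm", "payload": {"moves": "0 0 0.03 0 0 0 0; 0 0 0.06 0 0 0 0; 0 0 0.06 0 0 0 0; 0 0 0.06 0 0 0 0"}}

```text
time: 26.95
position: [0.5414, -0.0102, 0.1185]
tool_rot: [0.803, 0.596, 0.001, 0.001]
ft_force: [-0.6, 1.5, 6.2]
grip_width: 0.0196
grip_force: 50.0
```

Emit:
{"api": "move_arm", "payload": {"moves": "0 -0.003 0.005 0 0 0.08 0; 0.001 -0.006 0.005 0 0 0.16 0; 0.002 -0.009 0.005 0 0 0.25 0; 0.003 -0.012 0.005 0 0 0.34 0; 0.005 -0.014 0.005 0 0 0.43 0; 0.007 -0.017 0.005 0 0 0.52 0; 0.01 -0.019 0.005 0 0 0.61 0; 0.013 -0.02 0.005 0 0 0.7 0; 0.016 -0.022 0.005 0 0 0.79 0; 0.019 -0.023 0.005 0 0 0.88 0; 0.021 -0.023 0.005 0 0 0.95 0; 0.021 -0.023 0.005 0 0 0.95 0", "squeeze": 60}}

```text
time: 28.15
position: [0.5387, -0.007, 0.1178]
tool_rot: [0.994, -0.108, -0.0, 0.0]
ft_force: [-1.8, 1.6, 6.8]
grip_width: 0.0192
grip_force: 60.0
```

```bash
python3 - <<'E'
from h import *
o=robot.get_obs(); M=R.from_quat(o["tool_rot"]).as_matrix(); print(o["position"],o["ft_force"],o["moment"],np.degrees(np.arctan2(-M[0,1],M[1,1])),M[:,2],o["q"].round(2))
E
```

```text
[ 0.53866414 -0.00703556  0.11784053] [-1.83228112  1.61519248  6.80178399] [0.3115294  0.57996207 0.23293771] 167.65064351504554 [-3.00850230e-04 -2.38520825e-04 -9.99999926e-01] [-0.22  0.54  1.74 -0.    0.86  1.57]
```

Emit:
{"api": "move_arm", "payload": {"moves": "0 0 0 0 0 0.015 0; 0 0 0 0 0 0.025 0; 0 0 0 0 0 0.025 0"}}

```text
time: 28.45
position: [0.5387, -0.0069, 0.1178]
tool_rot: [0.992, -0.126, -0.0, 0.0]
ft_force: [-0.1, 1.7, 5.3]
grip_width: 0.0197
grip_force: 60.1
```

```bash
python3 - <<'E'
from h import *
o=robot.get_obs(); M=R.from_quat(o["tool_rot"]).as_matrix(); print(o["position"],o["ft_force"],o["moment"],np.degrees(np.arctan2(-M[0,1],M[1,1])))
E
```

```text
[ 0.53870336 -0.0068923   0.11784423] [-0.09629661  1.73118492  5.3095285 ] [0.41291229 0.59755235 0.32341268] 165.52762323282636
```

Emit:
{"api": "move_arm", "payload": {"moves": "0 0 0 0 0 0.015 0; 0 0 0 0 0 0.025 0; 0 0 0 0 0 0.025 0"}}

```text
time: 28.75
position: [0.5389, -0.0064, 0.1179]
tool_rot: [0.99, -0.144, 0.0, -0.0]
ft_force: [-1.2, 4.9, 5.2]
grip_width: 0.0192
grip_force: 60.5
```

```bash
python3 - <<'E'
from h import *
o=robot.get_obs(); M=R.from_quat(o["tool_rot"]).as_matrix(); print(o["position"],o["ft_force"],o["moment"],np.degrees(np.arctan2(-M[0,1],M[1,1])))
E
```

```text
[ 0.53893536 -0.00637553  0.11789175] [-1.2353063   4.85029238  5.2051018 ] [0.81935297 0.49511377 0.92299908] 163.40869450837656
```

Moment jumped to 0.92 N m, so the lid is at the stop. Holding, then one check and hand-in.

Emit:
{"api": "move_arm", "payload": {"moves": "0 0 0 0 0 0 0; 0 0 0 0 0 0 0; 0 0 0 0 0 0 0; 0 0 0 0 0 0 0; 0 0 0 0 0 0 0"}}

```text
time: 29.25
position: [0.5389, -0.0064, 0.1179]
tool_rot: [0.99, -0.144, 0.0, -0.0]
ft_force: [-0.8, 4.7, 6.0]
grip_width: 0.0196
grip_force: 60.5
```

```bash
python3 - <<'E'
from h import *
o=robot.get_obs(); M=R.from_quat(o["tool_rot"]).as_matrix(); print(o["time"],o["position"],o["moment"],np.degrees(np.arctan2(-M[0,1],M[1,1])))
im,K,E=cam("scene"); g=im[:,:,::-1].astype(int); r=cv2.imread("pics/scene0.png").astype(int)
for n,(x0,y0,x1,y1) in dict(bottle=(380,270,415,312),vial=(330,300,356,336),spatula=(235,310,253,400)).items(): print(n,abs(g-r)[y0:y1,x0:x1].mean().round(1))
print(robot.hand_in())
E
```

```text
29.25 [ 0.53892697 -0.0063818   0.11789678] [0.82295966 0.3957326  0.88522253] 163.42667820424893
bottle 11.7
vial 12.9
spatula 16.8
the job is handed in; nothing more can be done
None
```

The job is handed in, with no verdict returned: six balls counted in the mill bowl, the empty dish upright on the bench, and the lid pressed and held at its clockwise stop. The dish leaned on the mill at about 15 N during the pour, and my last image check could not confirm that the bottle, vial and spatula stayed put (I never moved the arm to them).

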